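# Slide the press board home and lay out handle parts on it

### The job

First slide the empty press board across the counter, without lifting it, until it sits square and flush in the aluminium corner stop beside the vise. Then lay every loose bat-handle scale in a bay of its own on the board, flat side down and with its flared end pointing away from the file groove, and pull the file out of its upright block and lay it flat in the long file groove. Leave the mallet, jar and straightedge where they are, and finish with the board still flush in the stop.

Things in the scene. Friction and masses are not known exactly. Their poses are not given: they have to be found in the camera images.
- tray: Press board: loose plywood board 190 (x) x 276 (y) mm, 14 high, 0.6 kg. Origin: centre of underside. Floor 10 mm up; dark rim and ribs 6 wide, 4 above the floor. A rib along y at x=-34 parts the file groove (x -89 to -37, middle -63; y -132 to +132) from five bays (x -31 to +89, 48 wide in y; centres x=+29, y=-108, -54, 0, +54, +108).
- stop: L-shaped aluminium corner stop fixed to the counter, bars 8 mm wide, 20 high: long bar at the far (+x) side, short bar at the left (+y). Origin: on the counter where the centre of the board's underside lies when it is flush; axes along the sides. Inner face of the long bar at x=+95 (y -60 to +146), of the short bar at y=+138 (x -35 to +95).
- holder: Upright dark hardwood block 52 x 52 mm, 105 high, on an 60 x 60 x 4 mm steel foot, fixed to the counter, with a 22 x 9 mm slot down from its top in which the file's blade stands. Origin: centre of its underside, z up; the slot is long along its x.
- file: Small hand file, 80 g, standing in the block: round pale wooden handle, 22 mm diameter, 90 long, sits on top of the block; flat steel blade 16 x 4 mm, 100 long, hangs in the slot. Origin: on the axis where handle meets blade; z points along the handle to its free end (handle z 0 to +90, blade 0 to -100).
- file_end (a point): Centre of the free end of the file's handle.
- file_tip (a point): Tip of the file's blade.
- mallet: Bystander: rubber-headed mallet, head 60 mm in diameter and 90 mm long, 240 mm wooden handle, lying on the counter. Origin under the head's centre.
- jar: Bystander: squat amber glass jar with black lid, 76 mm in diameter, 62 mm high. Origin: centre of its underside.
- straightedge: Bystander: steel straightedge 300 x 30 x 4 mm lying on the counter. Origin: centre of its underside.
- vise_handle (a point): Bystander: middle of the sliding T-handle of the blue bench vise with aluminium soft jaws, 70 mm above the counter. The vise is fixed to the counter, stands behind this point (away from the robot), reaches 175 mm further in x and 55 mm to either side, and is 132 mm high.
- scale1: Wooden bat-handle scale (may be absent), 35 g: 96 mm long along its x, 15 high, flat underneath, crowned on top, sides upright for 12 mm; 26 wide, flared to 36 over the last 18 mm at its +x end (the butt), which has a small steel disc let into its top. Origin: centre of the flat underside, z up through the crown.
- scale1_butt (a point): Middle of the end face of the flared butt of scale1, 48 mm along its x from its origin.
- scale2: Wooden bat-handle scale (may be absent), 35 g: 96 mm long along its x, 15 high, flat underneath, crowned on top, sides upright for 12 mm; 26 wide, flared to 36 over the last 18 mm at its +x end (the butt), which has a small steel disc let into its top. Origin: centre of the flat underside, z up through the crown.
- scale2_butt (a point): Middle of the end face of the flared butt of scale2, 48 mm along its x from its origin.
- scale3: Wooden bat-handle scale (may be absent), 35 g: 96 mm long along its x, 15 high, flat underneath, crowned on top, sides upright for 12 mm; 26 wide, flared to 36 over the last 18 mm at its +x end (the butt), which has a small steel disc let into its top. Origin: centre of the flat underside, z up through the crown.
- scale3_butt (a point): Middle of the end face of the flared butt of scale3, 48 mm along its x from its origin.
- scale4: Wooden bat-handle scale (may be absent), 35 g: 96 mm long along its x, 15 high, flat underneath, crowned on top, sides upright for 12 mm; 26 wide, flared to 36 over the last 18 mm at its +x end (the butt), which has a small steel disc let into its top. Origin: centre of the flat underside, z up through the crown.
- scale4_butt (a point): Middle of the end face of the flared butt of scale4, 48 mm along its x from its origin.
- scale5: Wooden bat-handle scale (may be absent), 35 g: 96 mm long along its x, 15 high, flat underneath, crowned on top, sides upright for 12 mm; 26 wide, flared to 36 over the last 18 mm at its +x end (the butt), which has a small steel disc let into its top. Origin: centre of the flat underside, z up through the crown.
- scale5_butt (a point): Middle of the end face of the flared butt of scale5, 48 mm along its x from its origin.
Not all that is in view belongs to the job. Leave any green or purple look-alike of the scale2 alone.

How it is judged:
By the outcome, as a careful person would: the job done as asked, in the order asked, and still so for the second after the job is handed in, with the robot touching nothing.
Of scale1, scale2, scale3, scale4, scale5 only 3 to 5 are there at a start; the rules pass over those that are not, and their reading is None.
At some moment in a run one of tray, scale1, scale2, scale3, scale4, scale5 may be knocked a few centimetres aside while the robot is not near it.
It also fails if it takes over 210 s, if anything falls off the work surface, if the arm or the gripper's body presses on something with over 40 N, if the wrist force passes 120 N, or if a joint passes its speed limit or range.

### The arm

A 7-joint arm with a two-finger parallel gripper is mounted at the origin on the work surface. World frame = base frame: x ahead of the robot, y to its left, z up, the work surface at z = 0. Lengths are in m, angles in rad, forces in N, time in s.
With the tool pointing down it reaches from about 0.4 to 0.9 m from the base axis. Payload 5.6 kg.
Tool frame: the origin (TCP) lies at the very end of the fingers, on their centre line; the grasp point (between the pads) lies bot.hold_point_z behind it (bot.hold_point_z is the distance from the TCP to the grasp point, in m); z points along the fingers, y is the line along which they close (so a half turn about z gives the same grasp; the last joint's range is limited). The gripper opens to 92 mm and grips with 3 to 60 N. Pads are 20 mm wide; open, the fingers measure 128 mm over their backs; the gripper's body (75 mm by 189 mm) begins 69 mm behind the grasp point.
Start: joints at [1.133, 0.468, -0.012, 1.603, 0.006, 1.071, -0.056], TCP at [0.25, -0.6, 0.215] pointing down, gripper open.
Joint ranges: [-2.53, 2.53], [-0.31, 2.02], [-1.57, 1.55], [0.28, 2.44], [-1.29, 4.43], [0.15, 1.84], [-2.92, 2.92]. Speed limits (rad/s): [2.57, 2.57, 3.14, 3.14, 3.14, 3.14, 3.14].

### API

Orientations are given as [roll, pitch, yaw] about the fixed x, y, z axes, in that order (R = Rz(yaw) Ry(pitch) Rx(roll)).
In Python, from rig import sensors, cams, workorder, bot gives the robot as it stands.
- The arm moves only by the tool apply_moves, never from a script. Its argument "series" is a list of rows, each an object of numbers: "x", "y", "z": the shift along the tool's x, y, z as a fraction of full scale; "ax", "ay", "az": the turn, a rotation vector about the tool's x, y, z as a fraction of full scale; "fingers": the opening, from 0 (shut) to 1 (fully open). A call has 1 to 10 rows; each row is the pose to reach, as a shift and turn from the pose commanded when the call began, along the tool's axes at that moment; what a row does not reach only later rows make up. Full scale, the value 1, is 50 cm for a shift and 45 degrees for a turn. A row lasts 1/10 s, in which the tool goes at most 50 mm and 8.59 degrees, less where a joint would pass 70% of its speed; a pose out of reach is approached as far as the arm can. A call with a number of a shift or a turn outside -1 to 1 is refused whole. A call with a gripper value outside its range is refused whole. The fingers move at their own pace and stop on an object; "squeeze" is the grip in N (left out, the last holds). Time passes only in rows, so rows that repeat a pose let the fingers close. It gives the time, the measured TCP pose, the force, the opening and the grip force at its end, in the units of the state.
- sensors.get_obs(): the state, without advancing time (a new reading comes with each control period).
- cams.grab_frame(name): name is "scene" or "top" or "wrist"; returns a dict with "color" (480x640x3 uint8, red, green, blue), "fx", "fy", "cx", "cy" (pixels), "camera_from_world" (4x4, takes a point from world to camera coordinates). Camera axes: x right, y up, looking along -z (the intrinsics and any distortion apply to the point x, -y, -z); pixel columns grow to the right and rows downward; lengths in m; the calibration is good to about 2 mm. A picture is of the moment at which its call begins. There is no depth.
- workorder.finish_job(): hands the job in; it is judged then, once.
The state is a dict: "clock": time; "qpos": joint angles; "joint_vel": joint speeds; "tau": joint torques, N m; "tcp_pos": TCP position; "tcp_rot": TCP orientation; "force": force on the tool from outside, world axes, zero at the start; "torque": the same for the moment, N m; "gripper_width": finger opening in m; "gripper_force": force on a finger pad.
Only numpy, scipy, OpenCV 4.12 (cv2) and the standard library are available. Lean on these libraries where they do the work, as an engineer would, in place of code of your own. Each camera call takes 0.05 s, during which the arm holds its last target. There are 200 camera calls.

## Working session

There is one attempt and no reset: what is moved stays moved. The work goes in short steps, Python scripts to look and compute and a tool call to move; the robot and the scene stay as the last step left them, time stands still between calls to the robot, and variables do not carry over. Pictures are saved under pics/ and viewed, at most 14 in all, crops included, and the job is handed in when it is done.

Besides the shell and the picture viewer there is one more tool, called after "Request:" as a command line: name --argument value ..., lists and objects as JSON in quotes. apply_moves: Moves the arm, as the interface text tells. Shift numbers are shares of 50 cm and turn numbers shares of 45 degrees, none past 1 either way. Its arguments: {"type":"object","properties":{"series":{"type":"array","items":{"type":"object","properties":{"x":{"type":"number","minimum":-1,"maximum":1},"y":{"type":"number","minimum":-1,"maximum":1},"z":{"type":"number","minimum":-1,"maximum":1},"ax":{"type":"number","minimum":-1,"maximum":1},"ay":{"type":"number","minimum":-1,"maximum":1},"az":{"type":"number","minimum":-1,"maximum":1},"fingers":{"type":"number"}}}},"squeeze":{"type":"number"}},"required":["series"]}

```bash
ls; mkdir -p pics
python3 - <<'E'
from rig import sensors,cams,workorder,bot
import cv2,numpy as np
o=sensors.get_obs();print(o);print(bot.hold_point_z)
for n in("scene","top","wrist"):
    f=cams.grab_frame(n);cv2.imwrite(f"pics/{n}0.png",f["color"][:,:,::-1])
    np.set_printoptions(precision=4,suppress=True)
    print(n,{k:f[k] for k in f if k not in("color",)})
E
```

```text
pics
{'clock': 0.0, 'qpos': array([ 1.13299322,  0.46836298, -0.01161156,  1.60360629,  0.00602811,
        1.07141736, -0.05634374]), 'joint_vel': array([-4.12797354e-04, -6.97495621e-04, -1.06485562e-03,  1.46201342e-04,
       -5.69281901e-04,  1.84155497e-05, -1.16891143e-04]), 'tau': array([ 1.26232540e-04, -5.20575857e+01, -1.25228061e-02, -2.43758851e+01,
       -5.66220889e-02,  1.71783840e-02,  1.64484850e-04]), 'tcp_pos': array([ 0.24971597, -0.59948827,  0.21365676]), 'tcp_rot': array([-3.13983869e+00,  1.44193885e-04,  3.94716714e-01]), 'force': array([ 0.09653353, -0.2721241 ,  0.03241616]), 'torque': array([0.0423325 , 0.02616421, 0.00036016]), 'gripper_force': 0.0, 'gripper_width': 0.09158261855904562}
0.0187
scene {'fx': 437.8155497015065, 'fy': 437.8155497015065, 'cx': 321.4365918521727, 'cy': 241.39963105605335, 'camera_from_world': array([[-0.3885,  0.9213, -0.0181,  0.2218],
       [-0.6675, -0.2678,  0.6948,  0.2835],
       [ 0.6353,  0.282 ,  0.719 , -1.5097],
       [ 0.    ,  0.    ,  0.    ,  1.    ]])}
top {'fx': 613.0234934769798, 'fy': 613.0234934769798, 'cx': 318.18245589720334, 'cy': 251.45014961735652, 'camera_from_world': array([[ 0.0148, -0.9999,  0.0001, -0.0309],
       [ 0.9917,  0.0147,  0.1278, -0.5741],
       [-0.1278, -0.0018,  0.9918, -1.8555],
       [ 0.    ,  0.    ,  0.    ,  1.    ]])}
wrist {'fx': 420.02164683873883, 'fy': 420.02164683873883, 'cx': 314.8363527120221, 'cy': 241.24898674623205, 'camera_from_world': array([[ 0.3845, -0.9231, -0.0011, -0.6483],
       [ 0.8947,  0.3729, -0.2459,  0.0272],
       [ 0.2275,  0.0936,  0.9693, -0.3911],
       [ 0.    ,  0.    ,  0.    ,  1.    ]])}
```

View pics/top0.png

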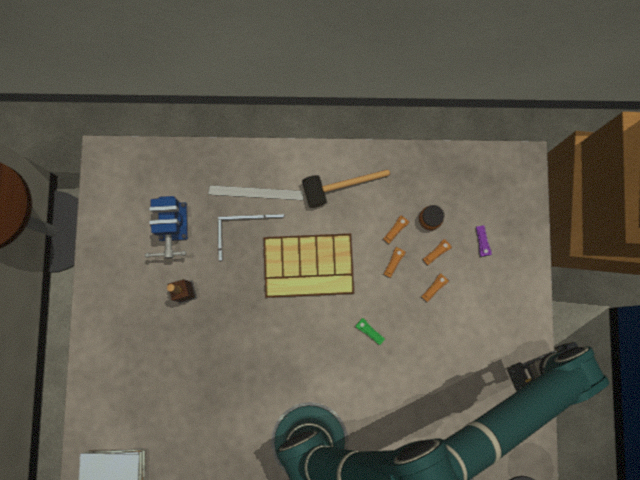

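View pics/scene0.png

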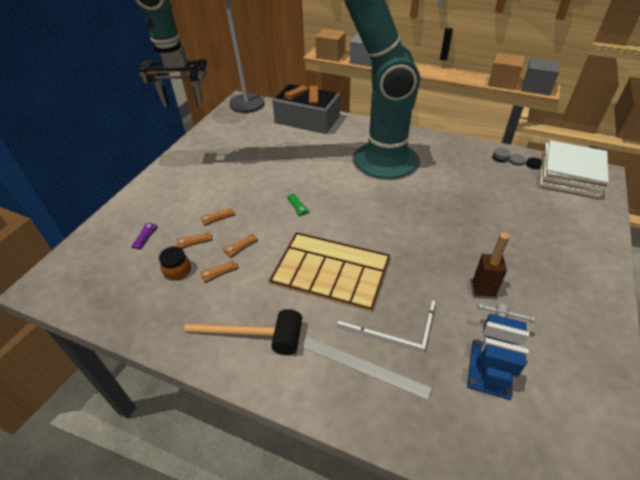

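Top view: tray at (309,265), L-stop with corner at (221,218), block with file at (178,290), and vise at (167,220). There are four orange-brown scales at (396,229), (394,262), (437,252) and (434,288). The green (369,331) and purple (484,241) pieces are look-alikes to leave alone. The scene view agrees, and also shows a bin with brown pieces near the base, which I'll check.

```bash
cat > h.py <<'E'
import numpy as np,cv2
from rig import sensors,cams,workorder,bot
from scipy.spatial.transform import Rotation as Rn
np.set_printoptions(precision=4,suppress=True)
def grab(n,save=None):
    f=cams.grab_frame(n)
    if save: cv2.imwrite(f"pics/{save}.png",f["color"][:,:,::-1])
    return f
def ray(f,p,z):
    "pixel(s) -> world points on plane z"
    p=np.atleast_2d(p).astype(float)
    d=np.c_[(p[:,0]-f["cx"])/f["fx"],-(p[:,1]-f["cy"])/f["fy"],-np.ones(len(p))]
    T=f["camera_from_world"];R=T[:3,:3];c=-R.T@T[:3,3];w=d@R
    return c+w*((z-c[2])/w[:,2])[:,None]
def proj(f,P):
    T=f["camera_from_world"];q=np.atleast_2d(P)@T[:3,:3].T+T[:3,3]
    return np.c_[f["cx"]-f["fx"]*q[:,0]/q[:,2],f["cy"]+f["fy"]*q[:,1]/q[:,2]]
def blobs(f,lo,hi,amin=30):
    m=cv2.inRange(cv2.cvtColor(f["color"],cv2.COLOR_RGB2HSV),lo,hi)
    c,_=cv2.findContours(m,cv2.RETR_EXTERNAL,cv2.CHAIN_APPROX_NONE)
    return [k[:,0,:] for k in c if cv2.contourArea(k)>amin]
def rect(f,c,z):
    "min area rect of a contour on plane z: centre, long, short, yaw(deg) of long side"
    w=ray(f,c,z)[:,:2].astype(np.float32);r=cv2.boxPoints(cv2.minAreaRect(w))
    a,b=r[1]-r[0],r[2]-r[1]
    if np.hypot(*a)<np.hypot(*b):a,b=b,a
    return r.mean(0),np.hypot(*a)*1e3,np.hypot(*b)*1e3,np.degrees(np.arctan2(a[1],a[0]))
def go(pos,yaw):
    "numbers for a move from the measured pose to world pos, tool down, yaw in deg (nearest half turn)"
    o=sensors.get_obs();R=Rn.from_euler("xyz",o["tcp_rot"])
    best=None
    for k in(-180,0,180):
        v=(R.inv()*Rn.from_euler("xyz",[180,0,yaw+k],degrees=True)).as_rotvec(degrees=True)
        if best is None or np.linalg.norm(v)<np.linalg.norm(best):best=v
    s=R.inv().apply(np.array(pos)-o["tcp_pos"])
    print("shift",s/.5,"turn",best/45,"tcp",o["tcp_pos"],"yaw",np.degrees(o["tcp_rot"][2]),"q7",o["qpos"][6])
E
python3 - <<'E'
from h import *
f=grab("top");s=grab("scene")
for nm,lo,hi,z in(("brown",(5,120,80),(16,255,255),.012),("yellow",(18,60,100),(32,255,255),.010)):
    for c in blobs(f,lo,hi):
        r=rect(f,c,z);print(nm,c.mean(0),*r)
# discs
im=f["color"]
cv2.imwrite("pics/c1.png",cv2.resize(im[190:330,140:460,::-1],None,fx=2.5,fy=2.5,interpolation=cv2.INTER_CUBIC))
cv2.imwrite("pics/c2.png",cv2.resize(s["color"][70:140,250:360,::-1],None,fx=5,fy=5,interpolation=cv2.INTER_CUBIC))
print(ray(s,[[305,108]],.05), ray(f,[[221,218],[284,216],[220,261],[178,290]],.02))
E
```

```text
brown [434.7778 286.9683] [ 0.4679 -0.3857] 95.67067 34.535244 -38.225048
brown [393.8182 261.5758] [ 0.5475 -0.2591] 94.59463 33.406593 -26.358839
brown [436.9836 251.7377] [ 0.5786 -0.3938] 94.46535 35.17037 -44.973976
brown [395.459  228.9836] [ 0.6524 -0.2612] 96.85986 33.344444 -44.194717
brown [576.6301 220.8411] [ 0.7003 -0.8331] 251.5403 37.523277 -2.302092
brown [631.7217 204.7507] [ 0.7369 -1.0117] 231.64046 47.544296 -1.8076248
brown [631.5581 154.6337] [ 0.8982 -1.0177] 89.36375 50.627346 -0.48106438
brown [578.2838 150.1486] [ 0.9154 -0.849 ] 128.84692 30.714891 -9.386982
brown [630.1707 128.0366] [ 0.9954 -1.0195] 101.198906 54.615803 -2.778414
yellow [311.5923 263.7946] [0.5352 0.0078] 268.57736 181.64922 -86.835075
yellow [353.858  179.7386] [ 0.8105 -0.1352] 211.21266 19.249409 -73.319664
[[-0.136  -0.3649  0.05  ]] [[0.6779 0.284  0.02  ]
 [0.6872 0.0866 0.02  ]
 [0.5422 0.2824 0.02  ]
 [0.4502 0.4089 0.02  ]]
```

View pics/c1.png

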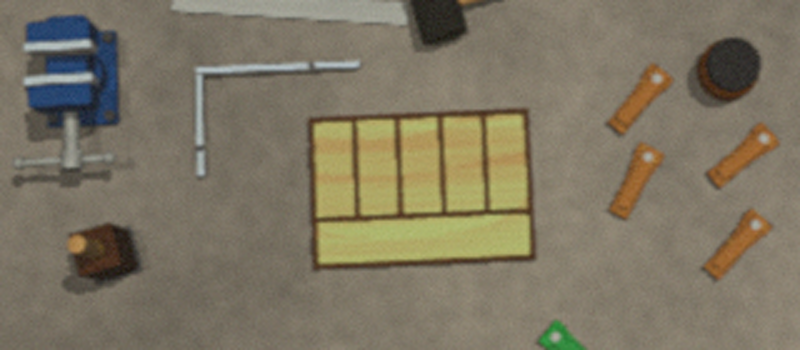

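View pics/c2.png

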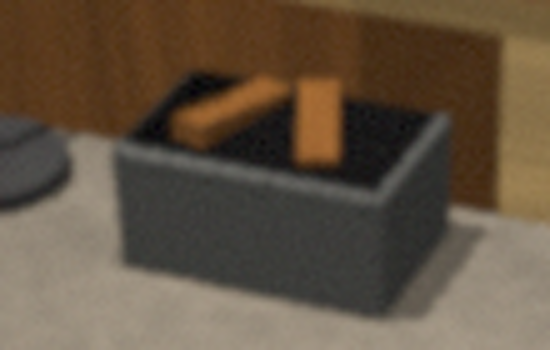

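The scales carry a steel disc at the upper-right end: crop pixels (657,75), (765,133), (648,155) and (757,223). The bin (scene ~(305,108)) holds plain undiscarded blocks with no flare or disc, out of reach and not loose scales. So there are four scales. Next I push the tray with the open fingers, starting with +y.

Run:
```python
from h import *
go([.548,-.175,.12],92.7)
```

```text
shift [ 0.8772 -0.5548  0.1887] turn [-0.001  -0.0006 -1.5575] tcp [ 0.2498 -0.5998  0.2141] yaw 22.61286789440604 q7 -0.05634095710657956
```

Request:
apply_moves --series '[{"x": 0.877, "y": -0.555, "z": 0.1, "az": -1, "fingers": 1}, {"x": 0.877, "y": -0.555, "z": 0.1, "az": -1}, {"x": 0.877, "y": -0.555, "z": 0.1, "az": -1}, {"x": 0.877, "y": -0.555, "z": 0.1, "az": -1}, {"x": 0.877, "y": -0.555, "z": 0.1, "az": -1}, {"x": 0.877, "y": -0.555, "z": 0.1, "az": -1}, {"x": 0.877, "y": -0.555, "z": 0.1, "az": -1}, {"x": 0.877, "y": -0.555, "z": 0.1, "az": -1}, {"x": 0.877, "y": -0.555, "z": 0.1, "az": -1}, {"x": 0.877, "y": -0.555, "z": 0.1, "az": -1}]'

```text
validation failed for argument at $.se...
```

Run:
```python
from h import *
go([.548,-.175,.007],92.7)
f=grab("wrist","w1")
print(proj(f,[[.536,.008,.01]]))
for c in blobs(f,(18,60,100),(32,255,255),500): print(rect(f,c,.010))
```

```text
shift [ 0.8772 -0.5546  0.4147] turn [-0.001  -0.0006 -1.5575] tcp [ 0.2498 -0.5998  0.2141] yaw 22.61286789440604 q7 -0.05634095710657956
[[-415.3839 -581.813 ]]
(array([-0.0412, -0.3987], dtype=float32), np.float32(92.10117), np.float32(19.882177), np.float32(10.716441))
```

View pics/w1.png

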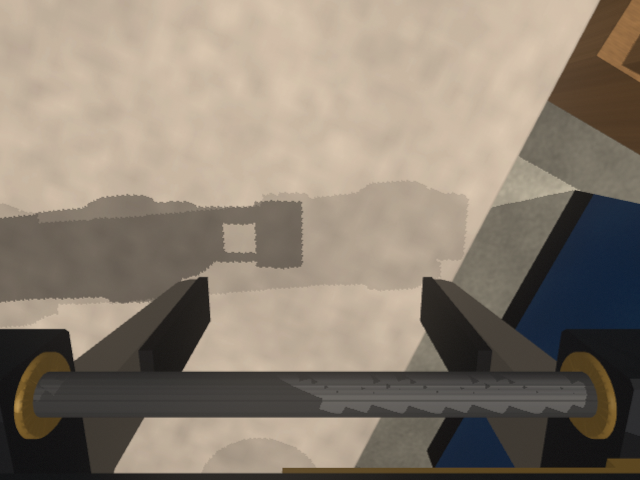

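The wrist image shows only bare counter and the fingers at the bottom, because the move was refused. I'll retry with complete rows.

Request:
apply_moves --series '[{"x": 0.877, "y": -0.555, "z": 0.1, "ax": 0.0, "ay": 0.0, "az": -0.99, "fingers": 1.0}, {"x": 0.877, "y": -0.555, "z": 0.1, "ax": 0.0, "ay": 0.0, "az": -0.99, "fingers": 1.0}, {"x": 0.877, "y": -0.555, "z": 0.1, "ax": 0.0, "ay": 0.0, "az": -0.99, "fingers": 1.0}, {"x": 0.877, "y": -0.555, "z": 0.1, "ax": 0.0, "ay": 0.0, "az": -0.99, "fingers": 1.0}, {"x": 0.877, "y": -0.555, "z": 0.1, "ax": 0.0, "ay": 0.0, "az": -0.99, "fingers": 1.0}, {"x": 0.877, "y": -0.555, "z": 0.1, "ax": 0.0, "ay": 0.0, "az": -0.99, "fingers": 1.0}, {"x": 0.877, "y": -0.555, "z": 0.1, "ax": 0.0, "ay": 0.0, "az": -0.99, "fingers": 1.0}, {"x": 0.877, "y": -0.555, "z": 0.1, "ax": 0.0, "ay": 0.0, "az": -0.99, "fingers": 1.0}, {"x": 0.877, "y": -0.555, "z": 0.1, "ax": 0.0, "ay": 0.0, "az": -0.99, "fingers": 1.0}, {"x": 0.877, "y": -0.555, "z": 0.1, "ax": 0.0, "ay": 0.0, "az": -0.99, "fingers": 1.0}]'

```text
clock: 1.3
tcp_pos: [0.5368, -0.1911, 0.1667]
tcp_rot: [3.141, 0.0, 1.172]
force: [0.9, -0.8, 0.2]
gripper_width: 0.0921
gripper_force: 0.0
```

Run:
```python
from h import *
go([.548,-.175,.007],92.7)
```

```text
shift [0.0385 0.008  0.3193] turn [ 0.0006  0.0004 -0.568 ] tcp [ 0.5368 -0.1911  0.1667] yaw 67.13844416725725 q7 -0.2594810120443077
```

Request:
apply_moves --series '[{"x": 0.038, "y": 0.008, "z": 0.15, "az": -0.568, "fingers": 1.0}, {"x": 0.038, "y": 0.008, "z": 0.15, "az": -0.568, "fingers": 1.0}, {"x": 0.038, "y": 0.008, "z": 0.15, "az": -0.568, "fingers": 1.0}, {"x": 0.038, "y": 0.008, "z": 0.25, "az": -0.568, "fingers": 1.0}, {"x": 0.038, "y": 0.008, "z": 0.29, "az": -0.568, "fingers": 1.0}, {"x": 0.038, "y": 0.008, "z": 0.319, "az": -0.568, "fingers": 1.0}, {"x": 0.038, "y": 0.008, "z": 0.319, "az": -0.568, "fingers": 1.0}]'

```text
validation failed for argument at $.se...
```

Request:
apply_moves --series '[{"x": 0.038, "y": 0.008, "z": 0.15, "ax": 0.0, "ay": 0.0, "az": -0.568, "fingers": 1.0}, {"x": 0.038, "y": 0.008, "z": 0.15, "ax": 0.0, "ay": 0.0, "az": -0.568, "fingers": 1.0}, {"x": 0.038, "y": 0.008, "z": 0.15, "ax": 0.0, "ay": 0.0, "az": -0.568, "fingers": 1.0}, {"x": 0.038, "y": 0.008, "z": 0.25, "ax": 0.0, "ay": 0.0, "az": -0.568, "fingers": 1.0}, {"x": 0.038, "y": 0.008, "z": 0.29, "ax": 0.0, "ay": 0.0, "az": -0.568, "fingers": 1.0}, {"x": 0.038, "y": 0.008, "z": 0.319, "ax": 0.0, "ay": 0.0, "az": -0.568, "fingers": 1.0}, {"x": 0.038, "y": 0.008, "z": 0.319, "ax": 0.0, "ay": 0.0, "az": -0.568, "fingers": 1.0}]'

```text
clock: 2.0
tcp_pos: [0.5458, -0.1763, 0.0054]
tcp_rot: [-3.139, -0.001, 1.618]
force: [0.3, 0.6, 0.2]
gripper_width: 0.0916
gripper_force: 0.0
```

Run:
```python
from h import *
go([.538,-.005,.007],92.7)
```

```text
shift [ 0.343   0.0008 -0.0027] turn [-0.0037 -0.0014  0.0006] tcp [ 0.5458 -0.1763  0.0054] yaw 92.72571277724734 q7 0.0005018180818787352
```

Request:
apply_moves --series '[{"x": 0.05, "y": 0.0, "z": -0.002, "ax": 0.0, "ay": 0.0, "az": 0.0, "fingers": 1.0}, {"x": 0.08, "y": 0.0, "z": -0.002, "ax": 0.0, "ay": 0.0, "az": 0.0, "fingers": 1.0}, {"x": 0.11, "y": 0.0, "z": -0.002, "ax": 0.0, "ay": 0.0, "az": 0.0, "fingers": 1.0}, {"x": 0.14, "y": 0.0, "z": -0.002, "ax": 0.0, "ay": 0.0, "az": 0.0, "fingers": 1.0}, {"x": 0.17, "y": 0.0, "z": -0.002, "ax": 0.0, "ay": 0.0, "az": 0.0, "fingers": 1.0}, {"x": 0.2, "y": 0.0, "z": -0.002, "ax": 0.0, "ay": 0.0, "az": 0.0, "fingers": 1.0}, {"x": 0.23, "y": 0.0, "z": -0.002, "ax": 0.0, "ay": 0.0, "az": 0.0, "fingers": 1.0}, {"x": 0.26, "y": 0.0, "z": -0.002, "ax": 0.0, "ay": 0.0, "az": 0.0, "fingers": 1.0}, {"x": 0.29, "y": 0.0, "z": -0.002, "ax": 0.0, "ay": 0.0, "az": 0.0, "fingers": 1.0}, {"x": 0.29, "y": 0.0, "z": -0.002, "ax": 0.0, "ay": 0.0, "az": 0.0, "fingers": 1.0}]'

```text
clock: 3.0
tcp_pos: [0.5408, -0.0296, 0.0091]
tcp_rot: [3.14, -0.0, 1.621]
force: [1.0, 0.5, -0.1]
gripper_width: 0.0916
gripper_force: 0.0
```

Run:
```python
from h import *
f=grab("top","t2")
for c in blobs(f,(18,60,100),(32,255,255),500): print(c.mean(0),rect(f,c,.010))
go([.538,-.005,.007],92.7)
w=grab("wrist","w2")
```

```text
[275.2178 269.3168] (array([0.5312, 0.1182], dtype=float32), np.float32(263.2302), np.float32(182.2349), np.float32(-87.24457))
shift [ 0.0509 -0.0023  0.0036] turn [ 0.0016 -0.0005  0.003 ] tcp [ 0.5404 -0.0304  0.0088] yaw 92.834856357597 q7 -0.26375564536233403
```

View pics/w2.png

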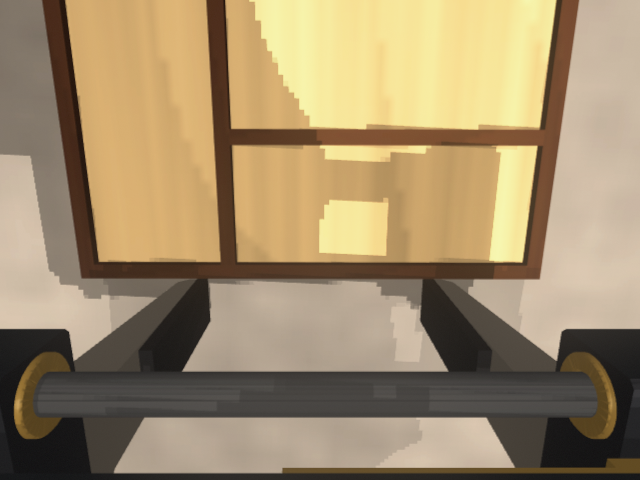

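The wrist view shows the board's near edge (row ~275) square across both fingers, with the bays on the right. The push works, so I'll carry on slowly to contact with the short bar.

Request:
apply_moves --series '[{"x": 0.012, "y": 0.0, "z": 0.004, "ax": 0.0, "ay": 0.0, "az": 0.0, "fingers": 1.0}, {"x": 0.024, "y": 0.0, "z": 0.004, "ax": 0.0, "ay": 0.0, "az": 0.0, "fingers": 1.0}, {"x": 0.03, "y": 0.0, "z": 0.004, "ax": 0.0, "ay": 0.0, "az": 0.0, "fingers": 1.0}, {"x": 0.036, "y": 0.0, "z": 0.004, "ax": 0.0, "ay": 0.0, "az": 0.0, "fingers": 1.0}, {"x": 0.04, "y": 0.0, "z": 0.004, "ax": 0.0, "ay": 0.0, "az": 0.0, "fingers": 1.0}, {"x": 0.044, "y": 0.0, "z": 0.004, "ax": 0.0, "ay": 0.0, "az": 0.0, "fingers": 1.0}, {"x": 0.044, "y": 0.0, "z": 0.004, "ax": 0.0, "ay": 0.0, "az": 0.0, "fingers": 1.0}]'

```text
clock: 3.8
tcp_pos: [0.5392, -0.0115, 0.0062]
tcp_rot: [3.142, 0.002, 1.617]
force: [-0.5, -5.1, 2.6]
gripper_width: 0.0919
gripper_force: 2.3
```

Request:
apply_moves --series '[{"x": 0.004, "y": 0.0, "z": 0.0, "ax": 0.0, "ay": 0.0, "az": 0.0, "fingers": 1.0}, {"x": 0.008, "y": 0.0, "z": 0.0, "ax": 0.0, "ay": 0.0, "az": 0.0, "fingers": 1.0}, {"x": 0.008, "y": 0.0, "z": 0.0, "ax": 0.0, "ay": 0.0, "az": 0.0, "fingers": 1.0}]'

```text
clock: 4.1
tcp_pos: [0.539, -0.0074, 0.0062]
tcp_rot: [3.142, 0.002, 1.617]
force: [0.9, -4.2, 3.3]
gripper_width: 0.0919
gripper_force: 2.4
```

Run:
```python
from h import *
f=grab("top","t3")
for c in blobs(f,(18,60,100),(32,255,255),500): print(c.mean(0),rect(f,c,.010))
go([.538,-.06,.12],92.7)
```

```text
[261.4831 268.8488] (array([0.5302, 0.1444], dtype=float32), np.float32(253.62906), np.float32(181.71841), np.float32(-87.24449))
shift [-0.1053 -0.0068 -0.2273] turn [ 0.0001  0.0019 -0.0015] tcp [ 0.539  -0.0074  0.0062] yaw 92.63147323362386 q7 -0.31376360745709875
```

Request:
apply_moves --series '[{"x": 0.006, "y": 0.0, "z": 0.0, "ax": 0.0, "ay": 0.0, "az": 0.0, "fingers": 1.0}, {"x": 0.01, "y": 0.0, "z": 0.0, "ax": 0.0, "ay": 0.0, "az": 0.0, "fingers": 1.0}, {"x": 0.01, "y": 0.0, "z": 0.0, "ax": 0.0, "ay": 0.0, "az": 0.0, "fingers": 1.0}]'

```text
clock: 4.45
tcp_pos: [0.5388, -0.0039, 0.0062]
tcp_rot: [-3.141, 0.003, 1.616]
force: [0.7, -9.2, 4.2]
gripper_width: 0.0919
gripper_force: 4.1
```

Request:
apply_moves --series '[{"x": 0.003, "y": 0.0, "z": 0.0, "ax": 0.0, "ay": 0.0, "az": 0.0, "fingers": 1.0}, {"x": 0.006, "y": 0.0, "z": 0.0, "ax": 0.0, "ay": 0.0, "az": 0.0, "fingers": 1.0}, {"x": 0.006, "y": 0.0, "z": 0.0, "ax": 0.0, "ay": 0.0, "az": 0.0, "fingers": 1.0}]'

```text
clock: 4.75
tcp_pos: [0.5388, -0.0038, 0.0063]
tcp_rot: [-3.141, 0.006, 1.615]
force: [0.0, -14.8, 4.3]
gripper_width: 0.0921
gripper_force: 7.0
```

Request:
apply_moves --series '[{"x": -0.06, "y": 0.0, "z": 0.0, "ax": 0.0, "ay": 0.0, "az": 0.0, "fingers": 1.0}, {"x": -0.06, "y": 0.0, "z": -0.1, "ax": 0.0, "ay": 0.0, "az": 0.0, "fingers": 1.0}, {"x": -0.06, "y": 0.0, "z": -0.2, "ax": 0.0, "ay": 0.0, "az": 0.0, "fingers": 1.0}, {"x": 0.0, "y": -0.1, "z": -0.25, "ax": 0.0, "ay": 0.0, "az": -0.2, "fingers": 1.0}, {"x": 0.1, "y": -0.2, "z": -0.25, "ax": 0.0, "ay": 0.0, "az": -0.4, "fingers": 1.0}, {"x": 0.2, "y": -0.27, "z": -0.25, "ax": 0.0, "ay": 0.0, "az": -0.6, "fingers": 1.0}, {"x": 0.28, "y": -0.27, "z": -0.25, "ax": 0.0, "ay": 0.0, "az": -0.8, "fingers": 1.0}, {"x": 0.28, "y": -0.27, "z": -0.25, "ax": 0.0, "ay": 0.0, "az": -0.99, "fingers": 1.0}, {"x": 0.28, "y": -0.27, "z": -0.25, "ax": 0.0, "ay": 0.0, "az": -0.99, "fingers": 1.0}]'

```text
clock: 5.65
tcp_pos: [0.3947, 0.1397, 0.1314]
tcp_rot: [3.14, -0.001, 2.407]
force: [-0.9, -0.0, 0.1]
gripper_width: 0.0918
gripper_force: 0.0
```

Run:
```python
from h import *
go([.402,.138,.007],182.7)
f=grab("top","t4")
for c in blobs(f,(18,60,100),(32,255,255),500): print(c.mean(0),rect(f,c,.010))
```

```text
shift [-0.0134  0.0069  0.2487] turn [ 0.0024 -0.001  -0.9958] tcp [0.3947 0.1397 0.1314] yaw 137.88977531712456 q7 0.15331508735495034
[263.0105 263.7974] (array([0.5304, 0.14  ], dtype=float32), np.float32(268.07718), np.float32(181.32056), np.float32(-87.34144))
```

Request:
apply_moves --series '[{"x": -0.013, "y": 0.007, "z": 0.0, "ax": 0.0, "ay": 0.0, "az": -0.2, "fingers": 1.0}, {"x": -0.013, "y": 0.007, "z": 0.0, "ax": 0.0, "ay": 0.0, "az": -0.4, "fingers": 1.0}, {"x": -0.013, "y": 0.007, "z": 0.05, "ax": 0.0, "ay": 0.0, "az": -0.6, "fingers": 1.0}, {"x": -0.013, "y": 0.007, "z": 0.12, "ax": 0.0, "ay": 0.0, "az": -0.8, "fingers": 1.0}, {"x": -0.013, "y": 0.007, "z": 0.18, "ax": 0.0, "ay": 0.0, "az": -0.995, "fingers": 1.0}, {"x": -0.013, "y": 0.007, "z": 0.23, "ax": 0.0, "ay": 0.0, "az": -0.995, "fingers": 1.0}, {"x": -0.013, "y": 0.007, "z": 0.248, "ax": 0.0, "ay": 0.0, "az": -0.995, "fingers": 1.0}, {"x": -0.013, "y": 0.007, "z": 0.248, "ax": 0.0, "ay": 0.0, "az": -0.995, "fingers": 1.0}]'

```text
clock: 6.5
tcp_pos: [0.4034, 0.133, 0.0061]
tcp_rot: [-3.141, -0.003, -3.109]
force: [-0.3, -0.3, -0.2]
gripper_width: 0.092
gripper_force: 0.0
```

Request:
apply_moves --series '[{"x": -0.04, "y": 0.0, "z": 0.0, "ax": 0.0, "ay": 0.0, "az": 0.0, "fingers": 1.0}, {"x": -0.06, "y": 0.0, "z": 0.0, "ax": 0.0, "ay": 0.0, "az": 0.0, "fingers": 1.0}, {"x": -0.08, "y": 0.0, "z": 0.0, "ax": 0.0, "ay": 0.0, "az": 0.0, "fingers": 1.0}, {"x": -0.1, "y": 0.0, "z": 0.0, "ax": 0.0, "ay": 0.0, "az": 0.0, "fingers": 1.0}, {"x": -0.12, "y": 0.0, "z": 0.0, "ax": 0.0, "ay": 0.0, "az": 0.0, "fingers": 1.0}, {"x": -0.13, "y": 0.0, "z": 0.0, "ax": 0.0, "ay": 0.0, "az": 0.0, "fingers": 1.0}, {"x": -0.14, "y": 0.0, "z": 0.0, "ax": 0.0, "ay": 0.0, "az": 0.0, "fingers": 1.0}, {"x": -0.14, "y": 0.0, "z": 0.0, "ax": 0.0, "ay": 0.0, "az": 0.0, "fingers": 1.0}]'

```text
clock: 7.3
tcp_pos: [0.4736, 0.136, 0.0076]
tcp_rot: [-3.141, -0.001, -3.107]
force: [-3.8, -0.5, 2.8]
gripper_width: 0.0918
gripper_force: 2.1
```

Request:
apply_moves --series '[{"x": -0.005, "y": 0.0, "z": 0.0, "ax": 0.0, "ay": 0.0, "az": -0.014, "fingers": 1.0}, {"x": -0.01, "y": 0.0, "z": 0.0, "ax": 0.0, "ay": 0.0, "az": -0.014, "fingers": 1.0}, {"x": -0.014, "y": 0.0, "z": 0.0, "ax": 0.0, "ay": 0.0, "az": -0.014, "fingers": 1.0}, {"x": -0.014, "y": 0.0, "z": 0.0, "ax": 0.0, "ay": 0.0, "az": -0.014, "fingers": 1.0}]'

```text
clock: 7.7
tcp_pos: [0.4804, 0.1359, 0.0073]
tcp_rot: [-3.141, -0.001, -3.096]
force: [-4.4, -0.7, 1.9]
gripper_width: 0.0918
gripper_force: 2.3
```

Request:
apply_moves --series '[{"x": -0.004, "y": 0.0, "z": 0.0, "ax": 0.0, "ay": 0.0, "az": 0.0, "fingers": 1.0}, {"x": -0.008, "y": 0.0, "z": 0.0, "ax": 0.0, "ay": 0.0, "az": 0.0, "fingers": 1.0}, {"x": -0.008, "y": 0.0, "z": 0.0, "ax": 0.0, "ay": 0.0, "az": 0.0, "fingers": 1.0}]'

```text
clock: 8.0
tcp_pos: [0.4832, 0.1361, 0.0072]
tcp_rot: [-3.14, -0.003, -3.095]
force: [-7.5, -1.3, 7.2]
gripper_width: 0.0919
gripper_force: 4.0
```

Request:
apply_moves --series '[{"x": -0.004, "y": 0.0, "z": 0.0, "ax": 0.0, "ay": 0.0, "az": 0.0, "fingers": 1.0}, {"x": -0.008, "y": 0.0, "z": 0.0, "ax": 0.0, "ay": 0.0, "az": 0.0, "fingers": 1.0}, {"x": -0.008, "y": 0.0, "z": 0.0, "ax": 0.0, "ay": 0.0, "az": 0.0, "fingers": 1.0}]'

```text
clock: 8.3
tcp_pos: [0.4834, 0.1361, 0.0069]
tcp_rot: [-3.138, -0.009, -3.095]
force: [-16.7, -1.9, 14.6]
gripper_width: 0.0915
gripper_force: 8.4
```

Run:
```python
from h import *
print(sensors.get_obs()["force"]);go([.482,.136,.007],182.7)
```

```text
[-16.7182  -1.8991  14.5889]
shift [ 0.0027 -0.0001 -0.0002] turn [-0.0047 -0.0121 -0.0001] tcp [0.4834 0.1361 0.0069] yaw -177.3064267117478 q7 0.6912350767278735
```

Request:
apply_moves --series '[{"x": 0.06, "y": 0.0, "z": 0.0, "ax": 0.0, "ay": 0.0, "az": 0.0, "fingers": 1.0}, {"x": 0.06, "y": 0.0, "z": -0.1, "ax": 0.0, "ay": 0.0, "az": 0.0, "fingers": 1.0}, {"x": 0.06, "y": 0.0, "z": -0.2, "ax": 0.0, "ay": 0.0, "az": 0.2, "fingers": 1.0}, {"x": 0.06, "y": 0.1, "z": -0.27, "ax": 0.0, "ay": 0.0, "az": 0.4, "fingers": 1.0}, {"x": 0.0, "y": -0.1, "z": -0.27, "ax": 0.0, "ay": 0.0, "az": 0.6, "fingers": 1.0}, {"x": -0.1, "y": -0.2, "z": -0.27, "ax": 0.0, "ay": 0.0, "az": 0.8, "fingers": 1.0}, {"x": -0.2, "y": -0.3, "z": -0.27, "ax": 0.0, "ay": 0.0, "az": 0.99, "fingers": 1.0}, {"x": -0.2, "y": -0.36, "z": -0.27, "ax": 0.0, "ay": 0.0, "az": 0.99, "fingers": 1.0}, {"x": -0.2, "y": -0.36, "z": -0.27, "ax": 0.0, "ay": 0.0, "az": 0.99, "fingers": 1.0}]'

```text
clock: 9.2
tcp_pos: [0.5952, -0.0331, 0.1433]
tcp_rot: [3.139, 0.004, 2.41]
force: [0.3, 0.2, 0.6]
gripper_width: 0.0916
gripper_force: 0.0
```

Run:
```python
from h import *
go([.592,-.04,.14],92.7)
f=grab("top","t5")
for c in blobs(f,(18,60,100),(32,255,255),500): print(c.mean(0),rect(f,c,.010))
```

```text
shift [-0.0043 -0.0146  0.0065] turn [0.0044 0.0033 1.0089] tcp [ 0.5952 -0.0331  0.1433] yaw 138.10080496798915 q7 0.5361052847443418
[270.2053 249.971 ] (array([0.5872, 0.1432], dtype=float32), np.float32(267.5457), np.float32(181.87663), np.float32(-87.146484))
```

Request:
apply_moves --series '[{"x": -0.004, "y": -0.015, "z": 0.0, "ax": 0.004, "ay": 0.003, "az": 0.2, "fingers": 1.0}, {"x": -0.004, "y": -0.015, "z": 0.0, "ax": 0.004, "ay": 0.003, "az": 0.4, "fingers": 1.0}, {"x": -0.004, "y": -0.015, "z": 0.0, "ax": 0.004, "ay": 0.003, "az": 0.6, "fingers": 1.0}, {"x": -0.004, "y": -0.015, "z": 0.0, "ax": 0.004, "ay": 0.003, "az": 0.8, "fingers": 1.0}, {"x": -0.004, "y": -0.015, "z": 0.1, "ax": 0.004, "ay": 0.003, "az": 1.0, "fingers": 1.0}, {"x": -0.004, "y": -0.015, "z": 0.18, "ax": 0.004, "ay": 0.003, "az": 1.0, "fingers": 1.0}, {"x": -0.004, "y": -0.015, "z": 0.25, "ax": 0.004, "ay": 0.003, "az": 1.0, "fingers": 1.0}, {"x": -0.004, "y": -0.015, "z": 0.272, "ax": 0.004, "ay": 0.003, "az": 1.0, "fingers": 1.0}, {"x": -0.004, "y": -0.015, "z": 0.272, "ax": 0.004, "ay": 0.003, "az": 1.0, "fingers": 1.0}]'

```text
clock: 10.15
tcp_pos: [0.5889, -0.0379, 0.0052]
tcp_rot: [-3.137, -0.001, 1.626]
force: [1.1, 0.2, 0.1]
gripper_width: 0.092
gripper_force: 0.0
```

Request:
apply_moves --series '[{"x": 0.03, "y": 0.0, "z": 0.0, "ax": 0.0, "ay": 0.0, "az": 0.0, "fingers": 1.0}, {"x": 0.045, "y": 0.0, "z": 0.0, "ax": 0.0, "ay": 0.0, "az": 0.0, "fingers": 1.0}, {"x": 0.055, "y": 0.0, "z": 0.0, "ax": 0.0, "ay": 0.0, "az": 0.0, "fingers": 1.0}, {"x": 0.065, "y": 0.0, "z": 0.0, "ax": 0.0, "ay": 0.0, "az": 0.0, "fingers": 1.0}, {"x": 0.07, "y": 0.0, "z": 0.0, "ax": 0.0, "ay": 0.0, "az": 0.0, "fingers": 1.0}, {"x": 0.07, "y": 0.0, "z": 0.0, "ax": 0.0, "ay": 0.0, "az": 0.0, "fingers": 1.0}]'

```text
clock: 10.75
tcp_pos: [0.5876, -0.0031, 0.0065]
tcp_rot: [-3.139, -0.001, 1.626]
force: [0.1, -1.0, 0.3]
gripper_width: 0.0917
gripper_force: 0.0
```

Request:
apply_moves --series '[{"x": 0.003, "y": 0.0, "z": 0.0, "ax": 0.0, "ay": 0.0, "az": -0.006, "fingers": 1.0}, {"x": 0.006, "y": 0.0, "z": 0.0, "ax": 0.0, "ay": 0.0, "az": -0.006, "fingers": 1.0}, {"x": 0.01, "y": 0.0, "z": 0.0, "ax": 0.0, "ay": 0.0, "az": -0.006, "fingers": 1.0}, {"x": 0.014, "y": 0.0, "z": 0.0, "ax": 0.0, "ay": 0.0, "az": -0.006, "fingers": 1.0}, {"x": 0.014, "y": 0.0, "z": 0.0, "ax": 0.0, "ay": 0.0, "az": -0.006, "fingers": 1.0}]'

```text
clock: 11.25
tcp_pos: [0.5875, -0.0016, 0.0062]
tcp_rot: [-3.138, 0.005, 1.625]
force: [1.4, -10.4, 3.1]
gripper_width: 0.0921
gripper_force: 5.4
```

Request:
apply_moves --series '[{"x": -0.05, "y": 0.0, "z": 0.0, "ax": 0.0, "ay": 0.0, "az": 0.0, "fingers": 1.0}, {"x": -0.05, "y": 0.0, "z": -0.1, "ax": 0.0, "ay": 0.0, "az": 0.0, "fingers": 1.0}, {"x": 0.02, "y": 0.0, "z": -0.2, "ax": 0.0, "ay": 0.0, "az": 0.0, "fingers": 1.0}, {"x": 0.1, "y": 0.0, "z": -0.3, "ax": 0.0, "ay": 0.0, "az": 0.0, "fingers": 1.0}, {"x": 0.12, "y": 0.0, "z": -0.4, "ax": 0.0, "ay": 0.0, "az": 0.0, "fingers": 1.0}, {"x": 0.12, "y": 0.0, "z": -0.5, "ax": 0.0, "ay": 0.0, "az": 0.0, "fingers": 1.0}, {"x": 0.12, "y": 0.0, "z": -0.5, "ax": 0.0, "ay": 0.0, "az": 0.0, "fingers": 1.0}, {"x": 0.12, "y": 0.0, "z": -0.5, "ax": 0.0, "ay": 0.0, "az": 0.0, "fingers": 1.0}]'

```text
clock: 12.05
tcp_pos: [0.5861, 0.0656, 0.2603]
tcp_rot: [3.138, -0.002, 1.632]
force: [-0.0, -0.4, 0.1]
gripper_width: 0.0917
gripper_force: 0.0
```

Run:
```python
from h import *
w=grab("wrist","w3")
for c in blobs(w,(15,60,100),(32,255,255),500): print(c.mean(0),rect(w,c,.010))
f=grab("top","t5")
for c in blobs(f,(18,60,100),(32,255,255),500): print(c.mean(0),rect(f,c,.010))
```

```text
[ 23.0235 400.2647] (array([ 0.2709, -0.1746], dtype=float32), np.float32(105.09604), np.float32(22.44479), np.float32(81.113525))
[346.3622 231.8266] (array([0.622 , 0.0406], dtype=float32), np.float32(122.578636), np.float32(48.49994), np.float32(2.6445718))
[348.1331 179.0651] (array([0.6193, 0.0949], dtype=float32), np.float32(122.898964), np.float32(49.638374), np.float32(3.463659))
[350.1108 122.6278] (array([0.6173, 0.1488], dtype=float32), np.float32(121.40345), np.float32(49.072994), np.float32(2.9141204))
[352.082   62.2596] (array([0.6143, 0.2032], dtype=float32), np.float32(122.21499), np.float32(49.11825), np.float32(2.8830268))
[353.7179  13.5392] (array([0.6123, 0.2442], dtype=float32), np.float32(121.93618), np.float32(24.019098), np.float32(3.5735178))
[254.6721 125.1126] (array([0.5255, 0.1313], dtype=float32), np.float32(239.17487), np.float32(53.87276), np.float32(-87.26451))
[246.7798 251.8685] (array([0.5855, 0.1921], dtype=float32), np.float32(179.67715), np.float32(168.326), np.float32(2.2158751))
```

View pics/w3.png

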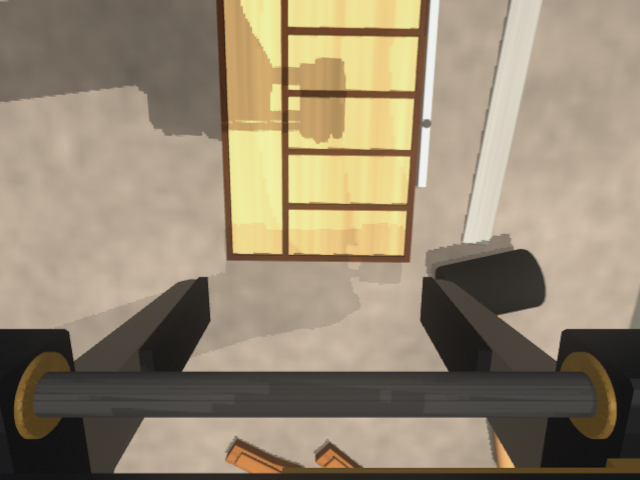

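The wrist view shows the board's right edge (col ~420) tight against the long bar. Bays come out at their given size and fit origin (0.588, 0.147), yaw 2.7°. Next I look at the scales from close up.

Request:
apply_moves --series '[{"x": -0.1, "y": -0.06, "z": -0.04, "ax": 0.0, "ay": 0.0, "az": 0.0, "fingers": 1.0}, {"x": -0.2, "y": -0.06, "z": -0.04, "ax": 0.0, "ay": 0.0, "az": 0.0, "fingers": 1.0}, {"x": -0.3, "y": -0.06, "z": -0.04, "ax": 0.0, "ay": 0.0, "az": 0.0, "fingers": 1.0}, {"x": -0.4, "y": -0.06, "z": -0.04, "ax": 0.0, "ay": 0.0, "az": 0.0, "fingers": 1.0}, {"x": -0.5, "y": -0.06, "z": -0.04, "ax": 0.0, "ay": 0.0, "az": 0.0, "fingers": 1.0}, {"x": -0.6, "y": -0.06, "z": -0.04, "ax": 0.0, "ay": 0.0, "az": 0.0, "fingers": 1.0}, {"x": -0.7, "y": -0.06, "z": -0.04, "ax": 0.0, "ay": 0.0, "az": 0.0, "fingers": 1.0}, {"x": -0.8, "y": -0.06, "z": -0.04, "ax": 0.0, "ay": 0.0, "az": 0.0, "fingers": 1.0}, {"x": -0.91, "y": -0.06, "z": -0.04, "ax": 0.0, "ay": 0.0, "az": 0.0, "fingers": 1.0}, {"x": -0.91, "y": -0.06, "z": -0.04, "ax": 0.0, "ay": 0.0, "az": 0.0, "fingers": 1.0}]'

```text
clock: 13.15
tcp_pos: [0.5781, -0.3993, 0.2717]
tcp_rot: [-3.132, -0.001, 1.622]
force: [0.4, -0.5, -1.0]
gripper_width: 0.0916
gripper_force: 0.0
```

```bash
cat >> h.py <<'E'
def scales(f,z=.012):
    "centre and yaw (toward the disc) of brown scales on plane z"
    m=np.zeros(f["color"].shape[:2],np.uint8);out=[]
    hsv=cv2.cvtColor(f["color"],cv2.COLOR_RGB2HSV)
    for c in blobs(f,(4,110,70),(17,255,255),200):
        p,L,W,y=rect(f,c,z)
        if not(85<L<110 and 28<W<46): continue
        m[:]=0;cv2.fillPoly(m,[c],255)
        v,u=np.nonzero((m>0)&(hsv[:,:,1]<90))
        d=ray(f,np.c_[u,v].mean(0)[None],.015)[0,:2]-p if len(u)>8 else np.zeros(2)
        a=np.radians(y)
        if d@[np.cos(a),np.sin(a)]<0:y+=180
        out.append((p,y));print("scale px",c.mean(0).round(),"pos",p,"L,W %.0f %.0f"%(L,W),"yaw %.1f"%y,"disc",d,len(u))
    return out
E
python3 - <<'E'
from h import *
w=grab("wrist","w4")
scales(w)
f=grab("top");scales(f)
go([.5475,-.259,.1],153)
E
```

```text
scale px [321. 196.] pos [ 0.5822 -0.3887] L,W 96 36 yaw -49.7 disc [ 0.0218 -0.0265] 111
scale px [214. 181.] pos [ 0.4713 -0.3795] L,W 95 36 yaw -43.2 disc [ 0.024  -0.0247] 109
scale px [402.  66.] pos [ 0.6518 -0.2606] L,W 96 36 yaw -39.3 disc [ 0.0273 -0.0208] 140
scale px [295.  53.] pos [ 0.5486 -0.2553] L,W 96 36 yaw -27.1 disc [ 0.0304 -0.0148] 136
scale px [435. 287.] pos [ 0.471  -0.3828] L,W 96 35 yaw -44.7 disc [ 0.0245 -0.024 ] 13
scale px [394. 261.] pos [ 0.5478 -0.2585] L,W 95 35 yaw -26.4 disc [ 0.0309 -0.0156] 11
scale px [437. 252.] pos [ 0.5786 -0.3938] L,W 94 35 yaw -45.0 disc [ 0.0249 -0.0248] 11
scale px [395. 229.] pos [ 0.6518 -0.2619] L,W 97 33 yaw -42.7 disc [ 0.0264 -0.0239] 13
shift [ 0.2743 -0.046   0.3456] turn [-0.0071 -0.009  -1.3308] tcp [ 0.5793 -0.3952  0.2722] yaw 93.11306132424204 q7 0.4937787531203807
```

View pics/w4.png

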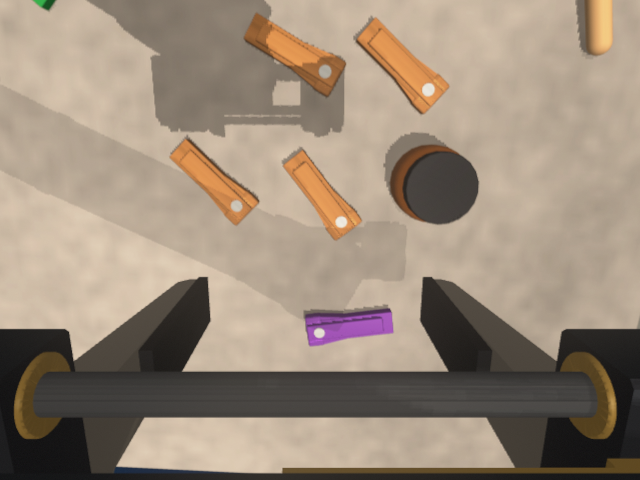

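Brown scales at (321,196), (214,181), (402,66) and (295,53) all match the description: brown, flared, with a disc. Purple (349,327) and green (45,3) stay. I start with the one at (295,53).

Request:
apply_moves --series '[{"x": 0.09, "y": -0.046, "z": 0.1, "ax": -0.007, "ay": -0.009, "az": -0.2, "fingers": 0.6}, {"x": 0.18, "y": -0.046, "z": 0.2, "ax": -0.007, "ay": -0.009, "az": -0.4, "fingers": 0.6}, {"x": 0.274, "y": -0.046, "z": 0.25, "ax": -0.007, "ay": -0.009, "az": -0.6, "fingers": 0.6}, {"x": 0.274, "y": -0.046, "z": 0.25, "ax": -0.007, "ay": -0.009, "az": -0.8, "fingers": 0.6}, {"x": 0.274, "y": -0.046, "z": 0.25, "ax": -0.007, "ay": -0.009, "az": -0.99, "fingers": 0.6}, {"x": 0.274, "y": -0.046, "z": 0.25, "ax": -0.007, "ay": -0.009, "az": -0.99, "fingers": 0.6}, {"x": 0.274, "y": -0.046, "z": 0.25, "ax": -0.007, "ay": -0.009, "az": -0.99, "fingers": 0.6}]'

```text
clock: 13.95
tcp_pos: [0.55, -0.2558, 0.151]
tcp_rot: [3.141, 0.005, 2.407]
force: [-0.1, -0.3, -0.0]
gripper_width: 0.0549
gripper_force: 0.0
```

Run:
```python
from h import *
go([.5484,-.2565,.0055],153)
w=grab("wrist");scales(w)
```

```text
shift [ 0.0028 -0.0033  0.2911] turn [ 0.0002  0.0062 -0.3359] tcp [ 0.55   -0.2558  0.151 ] yaw 137.88249555980798 q7 0.9800600073405622
scale px [126. 257.] pos [ 0.4711 -0.379 ] L,W 97 39 yaw -42.1 disc [ 0.0242 -0.0257] 181
scale px [313. 225.] pos [ 0.5486 -0.2544] L,W 96 36 yaw -27.3 disc [ 0.0308 -0.0161] 191
```

Request:
apply_moves --series '[{"x": 0.003, "y": -0.005, "z": 0.05, "ax": 0.0, "ay": 0.005, "az": -0.19, "fingers": 0.6}, {"x": 0.003, "y": -0.005, "z": 0.14, "ax": 0.0, "ay": 0.005, "az": -0.336, "fingers": 0.6}, {"x": 0.003, "y": -0.005, "z": 0.22, "ax": 0.0, "ay": 0.005, "az": -0.336, "fingers": 0.6}, {"x": 0.003, "y": -0.005, "z": 0.27, "ax": 0.0, "ay": 0.005, "az": -0.336, "fingers": 0.6}, {"x": 0.003, "y": -0.005, "z": 0.291, "ax": 0.0, "ay": 0.005, "az": -0.336, "fingers": 0.6}, {"x": 0.003, "y": -0.005, "z": 0.291, "ax": 0.0, "ay": 0.005, "az": -0.336, "fingers": 0.6}]' --squeeze 20

```text
clock: 14.6
tcp_pos: [0.5471, -0.2582, 0.0046]
tcp_rot: [-3.141, -0.001, 2.67]
force: [0.3, -0.1, 0.5]
gripper_width: 0.0551
gripper_force: 0.0
```

Run:
```python
from h import *
go([.5484,-.255,.0055],153)
```

```text
shift [ 0.0006  0.0068 -0.0018] turn [-0.0008 -0.0008 -0.0005] tcp [ 0.5471 -0.2582  0.0046] yaw 152.97845470247069 q7 1.118848232021202
```

Request:
apply_moves --series '[{"x": 0.0, "y": 0.005, "z": -0.002, "ax": 0.0, "ay": 0.0, "az": 0.0, "fingers": 0.6}, {"x": 0.0, "y": 0.005, "z": -0.002, "ax": 0.0, "ay": 0.0, "az": 0.0, "fingers": 0.0}, {"x": 0.0, "y": 0.005, "z": -0.002, "ax": 0.0, "ay": 0.0, "az": 0.0, "fingers": 0.0}, {"x": 0.0, "y": 0.005, "z": -0.002, "ax": 0.0, "ay": 0.0, "az": 0.0, "fingers": 0.0}, {"x": 0.0, "y": 0.005, "z": -0.002, "ax": 0.0, "ay": 0.0, "az": 0.0, "fingers": 0.0}, {"x": 0.0, "y": 0.005, "z": -0.002, "ax": 0.0, "ay": 0.0, "az": 0.0, "fingers": 0.0}, {"x": 0.0, "y": 0.005, "z": -0.05, "ax": 0.0, "ay": 0.0, "az": 0.0, "fingers": 0.0}, {"x": 0.0, "y": 0.005, "z": -0.12, "ax": 0.0, "ay": 0.0, "az": 0.0, "fingers": 0.0}, {"x": 0.0, "y": 0.005, "z": -0.2, "ax": 0.0, "ay": 0.0, "az": 0.0, "fingers": 0.0}, {"x": 0.0, "y": 0.005, "z": -0.2, "ax": 0.0, "ay": 0.0, "az": 0.0, "fingers": 0.0}]' --squeeze 20

```text
clock: 15.6
tcp_pos: [0.5522, -0.2569, 0.1108]
tcp_rot: [-3.142, 0.01, 2.672]
force: [0.4, 0.2, -0.8]
gripper_width: 0.0252
gripper_force: 20.0
```

Run:
```python
from h import *
print(sensors.get_obs()["gripper_width"]);go([.6221,.0405,.08],182.7)
```

```text
0.025186164288783865
shift [0.1453 0.5937 0.06  ] turn [-0.0035  0.013  -0.6584] tcp [ 0.5522 -0.2569  0.1108] yaw 153.07003623981967 q7 1.1844779485330286
```

Request:
apply_moves --series '[{"x": 0.02, "y": 0.09, "z": 0.0, "ax": 0.0, "ay": 0.013, "az": -0.1, "fingers": 0.0}, {"x": 0.04, "y": 0.18, "z": 0.0, "ax": 0.0, "ay": 0.013, "az": -0.2, "fingers": 0.0}, {"x": 0.06, "y": 0.27, "z": 0.0, "ax": 0.0, "ay": 0.013, "az": -0.3, "fingers": 0.0}, {"x": 0.08, "y": 0.36, "z": 0.0, "ax": 0.0, "ay": 0.013, "az": -0.4, "fingers": 0.0}, {"x": 0.1, "y": 0.45, "z": 0.0, "ax": 0.0, "ay": 0.013, "az": -0.5, "fingers": 0.0}, {"x": 0.12, "y": 0.54, "z": 0.0, "ax": 0.0, "ay": 0.013, "az": -0.658, "fingers": 0.0}, {"x": 0.145, "y": 0.594, "z": 0.0, "ax": 0.0, "ay": 0.013, "az": -0.658, "fingers": 0.0}, {"x": 0.145, "y": 0.594, "z": 0.05, "ax": 0.0, "ay": 0.013, "az": -0.658, "fingers": 0.0}, {"x": 0.145, "y": 0.594, "z": 0.06, "ax": 0.0, "ay": 0.013, "az": -0.658, "fingers": 0.0}, {"x": 0.145, "y": 0.594, "z": 0.06, "ax": 0.0, "ay": 0.013, "az": -0.658, "fingers": 0.0}]'

```text
clock: 16.6
tcp_pos: [0.6174, 0.0406, 0.0736]
tcp_rot: [3.141, -0.012, -3.096]
force: [0.5, -0.2, -0.4]
gripper_width: 0.0256
gripper_force: 20.0
```

Run:
```python
from h import *
go([.6221,.0405,.017],182.7)
```

```text
shift [-0.0108 -0.0008  0.1131] turn [ 0.0012 -0.0159 -0.0015] tcp [0.6174 0.0406 0.0736] yaw -177.365054966231 q7 1.1024572855121935
```

Request:
apply_moves --series '[{"x": -0.009, "y": -0.001, "z": 0.04, "ax": 0.0, "ay": -0.01, "az": 0.0, "fingers": 0.0}, {"x": -0.009, "y": -0.001, "z": 0.08, "ax": 0.0, "ay": -0.01, "az": 0.0, "fingers": 0.0}, {"x": -0.009, "y": -0.001, "z": 0.1, "ax": 0.0, "ay": -0.01, "az": 0.0, "fingers": 0.0}, {"x": -0.009, "y": -0.001, "z": 0.11, "ax": 0.0, "ay": -0.01, "az": 0.0, "fingers": 0.0}, {"x": -0.009, "y": -0.001, "z": 0.114, "ax": 0.0, "ay": -0.01, "az": 0.0, "fingers": 0.0}, {"x": -0.009, "y": -0.001, "z": 0.114, "ax": 0.0, "ay": -0.01, "az": 0.0, "fingers": 0.0}]'

```text
clock: 17.2
tcp_pos: [0.623, 0.0413, 0.0188]
tcp_rot: [3.14, -0.0, -3.095]
force: [-0.3, 0.2, 0.3]
gripper_width: 0.0256
gripper_force: 20.0
```

Run:
```python
from h import *
go([.6221,.0405,.0155],182.7);print(sensors.get_obs()["force"])
```

```text
shift [ 0.0019 -0.0015  0.0065] turn [ 0.002  -0.0005 -0.0009] tcp [0.623  0.0413 0.0188] yaw -177.3412318952965 q7 1.0600922267653325
[-0.3002  0.2052  0.3288]
```

Request:
apply_moves --series '[{"x": 0.0, "y": -0.001, "z": 0.004, "ax": 0.0, "ay": 0.0, "az": 0.0, "fingers": 0.0}, {"x": 0.0, "y": -0.001, "z": 0.0065, "ax": 0.0, "ay": 0.0, "az": 0.0, "fingers": 0.0}, {"x": 0.0, "y": -0.001, "z": 0.0065, "ax": 0.0, "ay": 0.0, "az": 0.0, "fingers": 0.0}, {"x": 0.0, "y": -0.001, "z": 0.0065, "ax": 0.0, "ay": 0.0, "az": 0.0, "fingers": 0.38}, {"x": 0.0, "y": -0.001, "z": 0.0065, "ax": 0.0, "ay": 0.0, "az": 0.0, "fingers": 0.38}, {"x": 0.0, "y": -0.001, "z": -0.01, "ax": 0.0, "ay": 0.0, "az": 0.0, "fingers": 0.38}, {"x": 0.0, "y": -0.001, "z": -0.06, "ax": 0.0, "ay": 0.0, "az": 0.0, "fingers": 0.38}, {"x": 0.0, "y": -0.001, "z": -0.15, "ax": 0.0, "ay": 0.0, "az": 0.0, "fingers": 0.5}, {"x": 0.0, "y": -0.001, "z": -0.25, "ax": 0.0, "ay": 0.0, "az": 0.0, "fingers": 0.6}, {"x": 0.0, "y": -0.001, "z": -0.25, "ax": 0.0, "ay": 0.0, "az": 0.0, "fingers": 0.6}]'

```text
clock: 18.2
tcp_pos: [0.6271, 0.0422, 0.1508]
tcp_rot: [3.139, 0.011, -3.095]
force: [0.7, 0.4, 0.7]
gripper_width: 0.0545
gripper_force: 0.0
```

Run:
```python
from h import *
w=grab("wrist","w5");scales(w,.022)
go([.652,-.261,.12],140)
```

```text
shift [-0.025  -0.6066  0.0543] turn [0.0048 0.007  0.9483] tcp [0.6252 0.0414 0.1475] yaw -177.32629629315247 q7 1.1498415425655824
```

View pics/w5.png

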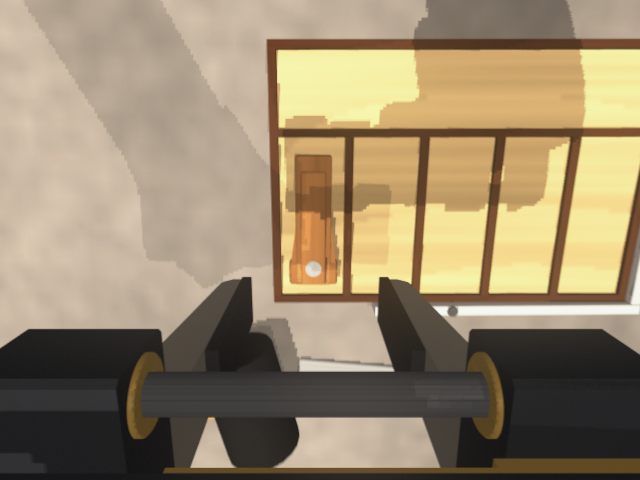

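The first scale lies flat and centred in the end bay at (314,220), disc at the bar side, away from the groove. Next is the scale near (0.652, -0.261).

Request:
apply_moves --series '[{"x": -0.005, "y": -0.09, "z": 0.0, "ax": 0.005, "ay": 0.005, "az": 0.15, "fingers": 0.6}, {"x": -0.01, "y": -0.18, "z": 0.0, "ax": 0.005, "ay": 0.005, "az": 0.3, "fingers": 0.6}, {"x": -0.015, "y": -0.27, "z": 0.0, "ax": 0.005, "ay": 0.005, "az": 0.45, "fingers": 0.6}, {"x": -0.02, "y": -0.36, "z": 0.0, "ax": 0.005, "ay": 0.005, "az": 0.6, "fingers": 0.6}, {"x": -0.025, "y": -0.45, "z": 0.0, "ax": 0.005, "ay": 0.005, "az": 0.75, "fingers": 0.6}, {"x": -0.025, "y": -0.54, "z": 0.0, "ax": 0.005, "ay": 0.005, "az": 0.948, "fingers": 0.6}, {"x": -0.025, "y": -0.606, "z": 0.0, "ax": 0.005, "ay": 0.005, "az": 0.948, "fingers": 0.6}, {"x": -0.025, "y": -0.606, "z": 0.0, "ax": 0.005, "ay": 0.005, "az": 0.948, "fingers": 0.6}, {"x": -0.025, "y": -0.606, "z": 0.0, "ax": 0.005, "ay": 0.005, "az": 0.948, "fingers": 0.6}]'

```text
clock: 19.15
tcp_pos: [0.6485, -0.2617, 0.1413]
tcp_rot: [-3.137, -0.006, 2.442]
force: [0.4, 1.1, 0.4]
gripper_width: 0.0552
gripper_force: 0.0
```

Run:
```python
from h import *
w=grab("wrist","w6")
r=scales(w)
p,y=min(r,key=lambda t:np.hypot(*(t[0]-[.652,-.261])));go([*p,.0055],y+180)
```

```text
scale px [131. 270.] pos [ 0.5813 -0.3871] L,W 99 38 yaw -47.0 disc [ 0.0227 -0.0279] 187
scale px [320. 233.] pos [ 0.6529 -0.258 ] L,W 97 35 yaw -40.6 disc [ 0.0262 -0.0229] 205
scale px [ 26. 149.] pos [ 0.4723 -0.3776] L,W 96 41 yaw -42.1 disc [ 0.0226 -0.0262] 232
shift [-0.0054  0.009   0.2723] turn [-0.0053 -0.0081  0.0155] tcp [ 0.649  -0.2599  0.1417] yaw 140.0774584048032 q7 0.9706524142826247
```

Request:
apply_moves --series '[{"x": -0.005, "y": 0.007, "z": 0.08, "ax": -0.005, "ay": -0.006, "az": 0.0, "fingers": 0.6}, {"x": -0.005, "y": 0.007, "z": 0.16, "ax": -0.005, "ay": -0.006, "az": 0.0, "fingers": 0.6}, {"x": -0.005, "y": 0.007, "z": 0.23, "ax": -0.005, "ay": -0.006, "az": 0.0, "fingers": 0.6}, {"x": -0.005, "y": 0.007, "z": 0.26, "ax": -0.005, "ay": -0.006, "az": 0.0, "fingers": 0.6}, {"x": -0.005, "y": 0.007, "z": 0.272, "ax": -0.005, "ay": -0.006, "az": 0.0, "fingers": 0.6}, {"x": -0.005, "y": 0.007, "z": 0.272, "ax": -0.005, "ay": -0.006, "az": 0.0, "fingers": 0.6}]'

```text
clock: 19.8
tcp_pos: [0.6534, -0.2593, 0.0071]
tcp_rot: [-3.142, 0.001, 2.445]
force: [0.3, 0.0, 0.5]
gripper_width: 0.0547
gripper_force: 0.0
```

Request:
apply_moves --series '[{"x": 0.0, "y": 0.0, "z": 0.0, "ax": 0.0, "ay": 0.0, "az": 0.0, "fingers": 0.6}, {"x": 0.0, "y": 0.0, "z": 0.0, "ax": 0.0, "ay": 0.0, "az": 0.0, "fingers": 0.0}, {"x": 0.0, "y": 0.0, "z": 0.0, "ax": 0.0, "ay": 0.0, "az": 0.0, "fingers": 0.0}, {"x": 0.0, "y": 0.0, "z": 0.0, "ax": 0.0, "ay": 0.0, "az": 0.0, "fingers": 0.0}, {"x": 0.0, "y": 0.0, "z": 0.0, "ax": 0.0, "ay": 0.0, "az": 0.0, "fingers": 0.0}, {"x": 0.0, "y": 0.0, "z": 0.0, "ax": 0.0, "ay": 0.0, "az": 0.0, "fingers": 0.0}]'

```text
clock: 20.4
tcp_pos: [0.6529, -0.2606, 0.0072]
tcp_rot: [-3.141, 0.001, 2.444]
force: [0.1, -0.5, 2.6]
gripper_width: 0.0253
gripper_force: 20.0
```

Request:
apply_moves --series '[{"x": 0.0, "y": 0.0, "z": -0.05, "ax": 0.0, "ay": 0.0, "az": 0.0, "fingers": 0.0}, {"x": 0.0, "y": 0.0, "z": -0.12, "ax": 0.0, "ay": 0.0, "az": 0.0, "fingers": 0.0}, {"x": 0.0, "y": 0.0, "z": -0.2, "ax": 0.0, "ay": 0.0, "az": 0.0, "fingers": 0.0}, {"x": 0.0, "y": 0.0, "z": -0.2, "ax": 0.0, "ay": 0.0, "az": 0.0, "fingers": 0.0}]'

```text
clock: 20.8
tcp_pos: [0.6566, -0.261, 0.1132]
tcp_rot: [3.138, 0.01, 2.444]
force: [0.2, -0.2, -0.0]
gripper_width: 0.0254
gripper_force: 20.0
```

Run:
```python
from h import *
print(sensors.get_obs()["gripper_width"]);go([.6195,.0945,.09],182.7)
```

```text
0.025357570432525903
shift [0.5143 0.497  0.0426] turn [-0.001   0.0138 -0.9486] tcp [ 0.6566 -0.261   0.1132] yaw 140.01188314070427 q7 0.9546930700247794
```

Request:
apply_moves --series '[{"x": 0.06, "y": 0.06, "z": 0.0, "ax": 0.0, "ay": 0.01, "az": -0.12, "fingers": 0.0}, {"x": 0.12, "y": 0.12, "z": 0.0, "ax": 0.0, "ay": 0.01, "az": -0.24, "fingers": 0.0}, {"x": 0.18, "y": 0.18, "z": 0.0, "ax": 0.0, "ay": 0.01, "az": -0.36, "fingers": 0.0}, {"x": 0.25, "y": 0.24, "z": 0.0, "ax": 0.0, "ay": 0.01, "az": -0.48, "fingers": 0.0}, {"x": 0.32, "y": 0.31, "z": 0.0, "ax": 0.0, "ay": 0.01, "az": -0.6, "fingers": 0.0}, {"x": 0.39, "y": 0.38, "z": 0.0, "ax": 0.0, "ay": 0.01, "az": -0.75, "fingers": 0.0}, {"x": 0.46, "y": 0.44, "z": 0.0, "ax": 0.0, "ay": 0.01, "az": -0.9, "fingers": 0.0}, {"x": 0.514, "y": 0.497, "z": 0.0, "ax": 0.0, "ay": 0.01, "az": -0.948, "fingers": 0.0}, {"x": 0.514, "y": 0.497, "z": 0.03, "ax": 0.0, "ay": 0.01, "az": -0.948, "fingers": 0.0}, {"x": 0.514, "y": 0.497, "z": 0.04, "ax": 0.0, "ay": 0.01, "az": -0.948, "fingers": 0.0}]'

```text
clock: 21.8
tcp_pos: [0.6143, 0.0959, 0.0847]
tcp_rot: [3.14, -0.01, -3.093]
force: [0.3, -0.3, -1.1]
gripper_width: 0.0258
gripper_force: 20.0
```

Run:
```python
from h import *
go([.6195,.0945,.019],182.7)
```

```text
shift [-0.0114 -0.0034  0.1313] turn [ 0.0018 -0.0121  0.0021] tcp [0.6143 0.0959 0.0847] yaw -177.20538540985783 q7 1.02181728283235
```

Request:
apply_moves --series '[{"x": -0.009, "y": -0.003, "z": 0.05, "ax": 0.0, "ay": -0.008, "az": 0.002, "fingers": 0.0}, {"x": -0.009, "y": -0.003, "z": 0.1, "ax": 0.0, "ay": -0.008, "az": 0.002, "fingers": 0.0}, {"x": -0.009, "y": -0.003, "z": 0.12, "ax": 0.0, "ay": -0.008, "az": 0.002, "fingers": 0.0}, {"x": -0.009, "y": -0.003, "z": 0.13, "ax": 0.0, "ay": -0.008, "az": 0.002, "fingers": 0.0}, {"x": -0.009, "y": -0.003, "z": 0.132, "ax": 0.0, "ay": -0.008, "az": 0.002, "fingers": 0.0}, {"x": -0.009, "y": -0.003, "z": 0.132, "ax": 0.0, "ay": -0.008, "az": 0.002, "fingers": 0.0}]'

```text
clock: 22.4
tcp_pos: [0.6202, 0.0939, 0.0212]
tcp_rot: [3.14, 0.0, -3.097]
force: [0.4, -0.8, -0.3]
gripper_width: 0.0257
gripper_force: 20.0
```

Run:
```python
from h import *
go([.6195,.0945,.017],182.7);print(sensors.get_obs()["force"])
```

```text
shift [0.0014 0.0012 0.0083] turn [ 0.0025  0.0005 -0.0031] tcp [0.6202 0.0939 0.0212] yaw -177.43890748275857 q7 0.9747882124113807
[ 0.3635 -0.8441 -0.2977]
```

Request:
apply_moves --series '[{"x": 0.001, "y": 0.001, "z": 0.005, "ax": 0.0, "ay": 0.0, "az": 0.0, "fingers": 0.0}, {"x": 0.001, "y": 0.001, "z": 0.008, "ax": 0.0, "ay": 0.0, "az": 0.0, "fingers": 0.0}, {"x": 0.001, "y": 0.001, "z": 0.008, "ax": 0.0, "ay": 0.0, "az": 0.0, "fingers": 0.0}, {"x": 0.001, "y": 0.001, "z": 0.008, "ax": 0.0, "ay": 0.0, "az": 0.0, "fingers": 0.38}, {"x": 0.001, "y": 0.001, "z": 0.008, "ax": 0.0, "ay": 0.0, "az": 0.0, "fingers": 0.38}, {"x": 0.001, "y": 0.001, "z": -0.01, "ax": 0.0, "ay": 0.0, "az": 0.0, "fingers": 0.38}, {"x": 0.001, "y": 0.001, "z": -0.06, "ax": 0.0, "ay": 0.0, "az": 0.0, "fingers": 0.38}, {"x": 0.001, "y": 0.001, "z": -0.15, "ax": 0.0, "ay": 0.0, "az": 0.0, "fingers": 0.5}, {"x": 0.001, "y": 0.001, "z": -0.25, "ax": 0.0, "ay": 0.0, "az": 0.0, "fingers": 0.6}, {"x": 0.001, "y": 0.001, "z": -0.25, "ax": 0.0, "ay": 0.0, "az": 0.0, "fingers": 0.6}]'

```text
clock: 23.4
tcp_pos: [0.6233, 0.0962, 0.1531]
tcp_rot: [3.138, 0.011, -3.096]
force: [0.1, 0.4, 0.7]
gripper_width: 0.0544
gripper_force: 0.0
```

Run:
```python
from h import *
w=grab("wrist","w7");scales(w,.022)
f=grab("top");scales(f)
go([.581,-.391,.14],137)
```

```text
scale px [435. 287.] pos [ 0.471  -0.3828] L,W 96 35 yaw -44.9 disc [ 0.0245 -0.024 ] 13
scale px [437. 252.] pos [ 0.5786 -0.3938] L,W 94 35 yaw -45.0 disc [ 0.0255 -0.0248] 12
shift [ 0.1217 -0.9663  0.0127] turn [0.0032 0.0021 1.0129] tcp [0.62   0.0944 0.1473] yaw -177.41931083332497 q7 1.0617434039295326
```

Request:
apply_moves --series '[{"x": 0.012, "y": -0.1, "z": 0.0, "ax": 0.0, "ay": 0.0, "az": 0.12, "fingers": 0.6}, {"x": 0.024, "y": -0.2, "z": 0.0, "ax": 0.0, "ay": 0.0, "az": 0.25, "fingers": 0.6}, {"x": 0.036, "y": -0.3, "z": 0.0, "ax": 0.0, "ay": 0.0, "az": 0.4, "fingers": 0.6}, {"x": 0.048, "y": -0.4, "z": 0.0, "ax": 0.0, "ay": 0.0, "az": 0.55, "fingers": 0.6}, {"x": 0.06, "y": -0.5, "z": 0.0, "ax": 0.0, "ay": 0.0, "az": 0.7, "fingers": 0.6}, {"x": 0.072, "y": -0.6, "z": 0.0, "ax": 0.0, "ay": 0.0, "az": 0.85, "fingers": 0.6}, {"x": 0.084, "y": -0.7, "z": 0.0, "ax": 0.0, "ay": 0.0, "az": 0.99, "fingers": 0.6}, {"x": 0.096, "y": -0.8, "z": 0.0, "ax": 0.0, "ay": 0.0, "az": 0.99, "fingers": 0.6}, {"x": 0.11, "y": -0.9, "z": 0.0, "ax": 0.0, "ay": 0.0, "az": 0.99, "fingers": 0.6}, {"x": 0.122, "y": -0.966, "z": 0.0, "ax": 0.0, "ay": 0.0, "az": 0.99, "fingers": 0.6}]'

```text
clock: 24.5
tcp_pos: [0.5777, -0.3947, 0.1424]
tcp_rot: [-3.14, -0.004, 2.406]
force: [0.8, -0.7, 0.2]
gripper_width: 0.0554
gripper_force: 0.0
```

Request:
apply_moves --series '[{"x": 0.0, "y": 0.0, "z": 0.0, "ax": 0.0, "ay": 0.0, "az": 0.0, "fingers": 0.6}, {"x": 0.0, "y": 0.0, "z": 0.0, "ax": 0.0, "ay": 0.0, "az": 0.0, "fingers": 0.6}]'

```text
clock: 24.7
tcp_pos: [0.5786, -0.3913, 0.1424]
tcp_rot: [3.141, -0.005, 2.407]
force: [0.2, 0.0, -0.4]
gripper_width: 0.0552
gripper_force: 0.0
```

Run:
```python
from h import *
w=grab("wrist","w6")
r=scales(w)
p,y=min(r,key=lambda t:np.hypot(*(t[0]-[.58,-.39])));go([*p,.006],y+180)
```

```text
scale px [320. 232.] pos [ 0.5817 -0.3879] L,W 97 35 yaw -49.1 disc [ 0.0228 -0.0263] 201
scale px [220. 106.] pos [ 0.4708 -0.3792] L,W 95 36 yaw -42.1 disc [ 0.0247 -0.0237] 243
shift [-0.0023  0.0049  0.2738] turn [ 0.0013 -0.0064  0.1597] tcp [ 0.5796 -0.3895  0.1429] yaw 138.0746473635875 q7 1.1601420315183146
```

Request:
apply_moves --series '[{"x": -0.002, "y": 0.004, "z": 0.08, "ax": 0.0, "ay": -0.005, "az": 0.155, "fingers": 0.6}, {"x": -0.002, "y": 0.004, "z": 0.16, "ax": 0.0, "ay": -0.005, "az": 0.155, "fingers": 0.6}, {"x": -0.002, "y": 0.004, "z": 0.23, "ax": 0.0, "ay": -0.005, "az": 0.155, "fingers": 0.6}, {"x": -0.002, "y": 0.004, "z": 0.26, "ax": 0.0, "ay": -0.005, "az": 0.155, "fingers": 0.6}, {"x": -0.002, "y": 0.004, "z": 0.273, "ax": 0.0, "ay": -0.005, "az": 0.155, "fingers": 0.6}, {"x": -0.002, "y": 0.004, "z": 0.273, "ax": 0.0, "ay": -0.005, "az": 0.155, "fingers": 0.6}]'

```text
clock: 25.35
tcp_pos: [0.5827, -0.3889, 0.0081]
tcp_rot: [3.14, 0.002, 2.289]
force: [-0.3, 0.4, -0.1]
gripper_width: 0.0548
gripper_force: 0.0
```

Request:
apply_moves --series '[{"x": 0.0, "y": 0.0, "z": 0.0, "ax": 0.0, "ay": 0.0, "az": 0.0, "fingers": 0.6}, {"x": 0.0, "y": 0.0, "z": 0.0, "ax": 0.0, "ay": 0.0, "az": 0.0, "fingers": 0.0}, {"x": 0.0, "y": 0.0, "z": 0.0, "ax": 0.0, "ay": 0.0, "az": 0.0, "fingers": 0.0}, {"x": 0.0, "y": 0.0, "z": 0.0, "ax": 0.0, "ay": 0.0, "az": 0.0, "fingers": 0.0}, {"x": 0.0, "y": 0.0, "z": 0.0, "ax": 0.0, "ay": 0.0, "az": 0.0, "fingers": 0.0}, {"x": 0.0, "y": 0.0, "z": 0.0, "ax": 0.0, "ay": 0.0, "az": 0.0, "fingers": 0.0}]'

```text
clock: 25.95
tcp_pos: [0.5822, -0.3901, 0.0085]
tcp_rot: [3.141, 0.002, 2.287]
force: [-0.6, 0.4, 2.2]
gripper_width: 0.0259
gripper_force: 20.0
```

Request:
apply_moves --series '[{"x": 0.0, "y": 0.0, "z": -0.05, "ax": 0.0, "ay": 0.0, "az": 0.0, "fingers": 0.0}, {"x": 0.0, "y": 0.0, "z": -0.12, "ax": 0.0, "ay": 0.0, "az": 0.0, "fingers": 0.0}, {"x": 0.0, "y": 0.0, "z": -0.2, "ax": 0.0, "ay": 0.0, "az": 0.0, "fingers": 0.0}, {"x": 0.0, "y": 0.0, "z": -0.2, "ax": 0.0, "ay": 0.0, "az": 0.0, "fingers": 0.0}]'

```text
clock: 26.35
tcp_pos: [0.5854, -0.3914, 0.1144]
tcp_rot: [3.138, 0.012, 2.287]
force: [-0.1, -0.4, -0.4]
gripper_width: 0.0255
gripper_force: 20.0
```

Run:
```python
from h import *
print(sensors.get_obs()["gripper_width"]);go([.617,.1484,.1],182.7)
```

```text
0.025487896689256277
shift [0.7729 0.7566 0.0228] turn [-0.002   0.0162 -1.1475] tcp [ 0.5854 -0.3914  0.1144] yaw 131.05863867708595 q7 1.035377345903291
```

Request:
apply_moves --series '[{"x": 0.07, "y": 0.07, "z": 0.0, "ax": 0.0, "ay": 0.01, "az": -0.12, "fingers": 0.0}, {"x": 0.14, "y": 0.14, "z": 0.0, "ax": 0.0, "ay": 0.01, "az": -0.24, "fingers": 0.0}, {"x": 0.21, "y": 0.21, "z": 0.0, "ax": 0.0, "ay": 0.01, "az": -0.36, "fingers": 0.0}, {"x": 0.28, "y": 0.28, "z": 0.0, "ax": 0.0, "ay": 0.01, "az": -0.48, "fingers": 0.0}, {"x": 0.35, "y": 0.35, "z": 0.0, "ax": 0.0, "ay": 0.01, "az": -0.6, "fingers": 0.0}, {"x": 0.42, "y": 0.42, "z": 0.0, "ax": 0.0, "ay": 0.01, "az": -0.72, "fingers": 0.0}, {"x": 0.49, "y": 0.49, "z": 0.0, "ax": 0.0, "ay": 0.01, "az": -0.85, "fingers": 0.0}, {"x": 0.56, "y": 0.56, "z": 0.0, "ax": 0.0, "ay": 0.01, "az": -0.98, "fingers": 0.0}, {"x": 0.63, "y": 0.63, "z": 0.0, "ax": 0.0, "ay": 0.01, "az": -0.98, "fingers": 0.0}, {"x": 0.69, "y": 0.68, "z": 0.0, "ax": 0.0, "ay": 0.01, "az": -0.98, "fingers": 0.0}]'

```text
clock: 27.35
tcp_pos: [0.6112, 0.0972, 0.1072]
tcp_rot: [3.138, -0.006, 3.059]
force: [0.1, -0.0, 0.2]
gripper_width: 0.0253
gripper_force: 20.0
```

Run:
```python
from h import *
go([.617,.1484,.021],182.7)
```

```text
shift [-0.0041  0.1025  0.1728] turn [ 0.0049 -0.0067 -0.1649] tcp [0.6112 0.0972 0.1072] yaw 175.28178729866374 q7 0.9208214123424138
```

Request:
apply_moves --series '[{"x": -0.004, "y": 0.09, "z": 0.0, "ax": 0.003, "ay": -0.006, "az": -0.16, "fingers": 0.0}, {"x": -0.004, "y": 0.1, "z": 0.03, "ax": 0.003, "ay": -0.006, "az": -0.165, "fingers": 0.0}, {"x": -0.004, "y": 0.1, "z": 0.1, "ax": 0.003, "ay": -0.006, "az": -0.165, "fingers": 0.0}, {"x": -0.004, "y": 0.1, "z": 0.14, "ax": 0.003, "ay": -0.006, "az": -0.165, "fingers": 0.0}, {"x": -0.004, "y": 0.1, "z": 0.16, "ax": 0.003, "ay": -0.006, "az": -0.165, "fingers": 0.0}, {"x": -0.004, "y": 0.1, "z": 0.165, "ax": 0.003, "ay": -0.006, "az": -0.165, "fingers": 0.0}, {"x": -0.004, "y": 0.1, "z": 0.165, "ax": 0.003, "ay": -0.006, "az": -0.165, "fingers": 0.0}]'

```text
clock: 28.05
tcp_pos: [0.6176, 0.1434, 0.0253]
tcp_rot: [3.141, -0.0, -3.097]
force: [0.6, 0.7, -0.8]
gripper_width: 0.0252
gripper_force: 20.0
```

Run:
```python
from h import *
go([.617,.1484,.018],182.7)
```

```text
shift [0.0007 0.01   0.0147] turn [ 0.0003 -0.0003 -0.0031] tcp [0.6176 0.1434 0.0253] yaw -177.44009680521333 q7 0.9015590477445711
```

Request:
apply_moves --series '[{"x": 0.0, "y": 0.01, "z": 0.006, "ax": 0.0, "ay": 0.0, "az": 0.0, "fingers": 0.0}, {"x": 0.0, "y": 0.01, "z": 0.012, "ax": 0.0, "ay": 0.0, "az": 0.0, "fingers": 0.0}, {"x": 0.0, "y": 0.01, "z": 0.0145, "ax": 0.0, "ay": 0.0, "az": 0.0, "fingers": 0.0}, {"x": 0.0, "y": 0.01, "z": 0.0145, "ax": 0.0, "ay": 0.0, "az": 0.0, "fingers": 0.38}, {"x": 0.0, "y": 0.01, "z": 0.0145, "ax": 0.0, "ay": 0.0, "az": 0.0, "fingers": 0.38}, {"x": 0.0, "y": 0.01, "z": 0.0, "ax": 0.0, "ay": 0.0, "az": 0.0, "fingers": 0.38}, {"x": 0.0, "y": 0.01, "z": -0.06, "ax": 0.0, "ay": 0.0, "az": 0.0, "fingers": 0.38}, {"x": 0.0, "y": 0.01, "z": -0.15, "ax": 0.0, "ay": 0.0, "az": 0.0, "fingers": 0.5}, {"x": 0.0, "y": 0.01, "z": -0.24, "ax": 0.0, "ay": 0.0, "az": 0.0, "fingers": 0.6}, {"x": 0.0, "y": 0.01, "z": -0.24, "ax": 0.0, "ay": 0.0, "az": 0.0, "fingers": 0.6}]'

```text
clock: 29.05
tcp_pos: [0.6209, 0.1505, 0.1525]
tcp_rot: [3.139, 0.011, -3.096]
force: [0.5, 0.3, 0.1]
gripper_width: 0.0548
gripper_force: 0.0
```

Run:
```python
from h import *
w=grab("wrist","w8");scales(w,.022)
f=grab("top");scales(f)
go([.47,-.381,.14],138)
```

```text
scale px [241. 221.] pos [0.6179 0.0971] L,W 96 39 yaw 2.5 disc [ 0.0386 -0.0018] 200
scale px [435. 287.] pos [ 0.471  -0.3828] L,W 96 35 yaw -44.9 disc [ 0.0241 -0.0243] 14
scale px [303. 237.] pos [0.6193 0.0257] L,W 98 41 yaw 8.1 disc [0.0367 0.0079] 12
shift [ 0.343  -1.0446  0.0129] turn [0.0011 0.003  0.9905] tcp [0.6179 0.1485 0.1468] yaw -177.4275645213264 q7 0.975832927251811
```

View pics/w8.png

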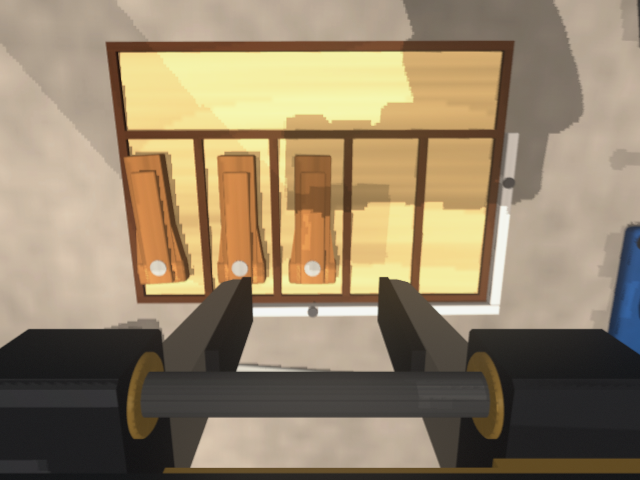

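The second and third scales sit well at (241,221) and (313,220). The first, at (157,218), has been knocked against the left rim and turned, so I'll reseat it. Before that I fetch the fourth scale.

Request:
apply_moves --series '[{"x": 0.03, "y": -0.09, "z": 0.0, "ax": 0.0, "ay": 0.0, "az": 0.12, "fingers": 0.6}, {"x": 0.06, "y": -0.18, "z": 0.0, "ax": 0.0, "ay": 0.0, "az": 0.25, "fingers": 0.6}, {"x": 0.09, "y": -0.28, "z": 0.0, "ax": 0.0, "ay": 0.0, "az": 0.4, "fingers": 0.6}, {"x": 0.12, "y": -0.37, "z": 0.0, "ax": 0.0, "ay": 0.0, "az": 0.55, "fingers": 0.6}, {"x": 0.15, "y": -0.46, "z": 0.0, "ax": 0.0, "ay": 0.0, "az": 0.7, "fingers": 0.6}, {"x": 0.18, "y": -0.55, "z": 0.0, "ax": 0.0, "ay": 0.0, "az": 0.85, "fingers": 0.6}, {"x": 0.21, "y": -0.65, "z": 0.0, "ax": 0.0, "ay": 0.0, "az": 0.99, "fingers": 0.6}, {"x": 0.25, "y": -0.75, "z": 0.0, "ax": 0.0, "ay": 0.0, "az": 0.99, "fingers": 0.6}, {"x": 0.3, "y": -0.85, "z": 0.0, "ax": 0.0, "ay": 0.0, "az": 0.99, "fingers": 0.6}, {"x": 0.343, "y": -0.94, "z": 0.0, "ax": 0.0, "ay": 0.0, "az": 0.99, "fingers": 0.6}]'

```text
clock: 30.15
tcp_pos: [0.4696, -0.3192, 0.1437]
tcp_rot: [-3.141, -0.003, 2.409]
force: [0.9, -0.6, -0.8]
gripper_width: 0.055
gripper_force: 0.0
```

Request:
apply_moves --series '[{"x": 0.05, "y": -0.05, "z": 0.0, "ax": 0.0, "ay": 0.0, "az": 0.0, "fingers": 0.6}, {"x": 0.05, "y": -0.05, "z": 0.0, "ax": 0.0, "ay": 0.0, "az": 0.0, "fingers": 0.6}, {"x": 0.05, "y": -0.05, "z": 0.0, "ax": 0.0, "ay": 0.0, "az": 0.0, "fingers": 0.6}, {"x": 0.05, "y": -0.05, "z": 0.0, "ax": 0.0, "ay": 0.0, "az": 0.0, "fingers": 0.6}]'

```text
clock: 30.55
tcp_pos: [0.4373, -0.3187, 0.1448]
tcp_rot: [3.141, -0.001, 2.411]
force: [-0.4, -0.6, -0.5]
gripper_width: 0.0554
gripper_force: 0.0
```

Run:
```python
from h import *
w=grab("wrist","w6")
r=scales(w)
p,y=min(r,key=lambda t:np.hypot(*(t[0]-[.47,-.38])));go([*p,.0055],y+180)
```

```text
scale px [283. 311.] pos [ 0.4698 -0.3798] L,W 99 35 yaw -42.2 disc [ 0.0264 -0.0242] 171
shift [-0.1298 -0.0482  0.2788] turn [ 0.0007 -0.0007  0.0081] tcp [ 0.4375 -0.3186  0.145 ] yaw 138.16749170661757 q7 1.1935226831205845
```

Request:
apply_moves --series '[{"x": -0.08, "y": -0.03, "z": 0.0, "ax": 0.0, "ay": 0.0, "az": 0.0, "fingers": 0.6}, {"x": -0.131, "y": -0.048, "z": 0.02, "ax": 0.0, "ay": 0.0, "az": 0.0, "fingers": 0.6}, {"x": -0.131, "y": -0.048, "z": 0.1, "ax": 0.0, "ay": 0.0, "az": 0.0, "fingers": 0.6}, {"x": -0.131, "y": -0.048, "z": 0.18, "ax": 0.0, "ay": 0.0, "az": 0.0, "fingers": 0.6}, {"x": -0.131, "y": -0.048, "z": 0.24, "ax": 0.0, "ay": 0.0, "az": 0.0, "fingers": 0.6}, {"x": -0.131, "y": -0.048, "z": 0.27, "ax": 0.0, "ay": 0.0, "az": 0.0, "fingers": 0.6}, {"x": -0.131, "y": -0.048, "z": 0.28, "ax": 0.0, "ay": 0.0, "az": 0.0, "fingers": 0.6}, {"x": -0.131, "y": -0.048, "z": 0.28, "ax": 0.0, "ay": 0.0, "az": 0.0, "fingers": 0.6}]'

```text
clock: 31.4
tcp_pos: [0.4699, -0.381, 0.0054]
tcp_rot: [3.141, -0.0, 2.41]
force: [0.1, 0.8, 0.6]
gripper_width: 0.0552
gripper_force: 0.0
```

Request:
apply_moves --series '[{"x": 0.0, "y": 0.0, "z": 0.0, "ax": 0.0, "ay": 0.0, "az": 0.0, "fingers": 0.6}, {"x": 0.0, "y": 0.0, "z": 0.0, "ax": 0.0, "ay": 0.0, "az": 0.0, "fingers": 0.0}, {"x": 0.0, "y": 0.0, "z": 0.0, "ax": 0.0, "ay": 0.0, "az": 0.0, "fingers": 0.0}, {"x": 0.0, "y": 0.0, "z": 0.0, "ax": 0.0, "ay": 0.0, "az": 0.0, "fingers": 0.0}, {"x": 0.0, "y": 0.0, "z": 0.0, "ax": 0.0, "ay": 0.0, "az": 0.0, "fingers": 0.0}, {"x": 0.0, "y": 0.0, "z": 0.0, "ax": 0.0, "ay": 0.0, "az": 0.0, "fingers": 0.0}]'

```text
clock: 32.0
tcp_pos: [0.4692, -0.3816, 0.0057]
tcp_rot: [-3.141, 0.0, 2.409]
force: [0.2, -0.1, 3.1]
gripper_width: 0.0258
gripper_force: 20.0
```

Request:
apply_moves --series '[{"x": 0.0, "y": 0.0, "z": -0.05, "ax": 0.0, "ay": 0.0, "az": 0.0, "fingers": 0.0}, {"x": 0.0, "y": 0.0, "z": -0.12, "ax": 0.0, "ay": 0.0, "az": 0.0, "fingers": 0.0}, {"x": 0.0, "y": 0.0, "z": -0.2, "ax": 0.0, "ay": 0.0, "az": 0.0, "fingers": 0.0}, {"x": 0.0, "y": 0.0, "z": -0.2, "ax": 0.0, "ay": 0.0, "az": 0.0, "fingers": 0.0}]'

```text
clock: 32.4
tcp_pos: [0.4722, -0.3833, 0.1106]
tcp_rot: [3.141, 0.009, 2.409]
force: [0.5, 0.2, -0.6]
gripper_width: 0.0256
gripper_force: 20.0
```

Run:
```python
from h import *
print(sensors.get_obs()["gripper_width"]);go([.6145,.2023,.1],182.7)
f=grab("scene","s2")
cv2.imwrite("pics/s2c.png",cv2.resize(f["color"][220:360,250:510,::-1],None,fx=3,fy=3,interpolation=cv2.INTER_CUBIC))
f=grab("top");scales(f)
```

```text
0.025580741712583784
shift [0.5715 1.0612 0.0164] turn [-0.004   0.0112 -0.9923] tcp [ 0.4722 -0.3833  0.1106] yaw 138.04404143088257 q7 1.2217191252405408
scale px [265. 238.] pos [0.6163 0.147 ] L,W 92 35 yaw 0.8 disc [0.0351 0.0008] 12
scale px [282. 238.] pos [0.6186 0.0934] L,W 95 35 yaw 1.2 disc [0.0359 0.0006] 12
```

View pics/s2c.png

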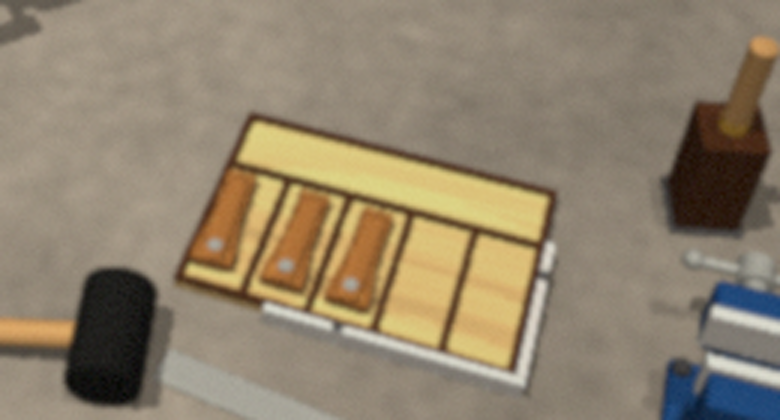

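In the scene crop the first scale lies over the rim at (225,215), and the other two are fine. Placing the fourth in bay +54.

Request:
apply_moves --series '[{"x": 0.045, "y": 0.085, "z": 0.0, "ax": 0.0, "ay": 0.01, "az": -0.1, "fingers": 0.0}, {"x": 0.09, "y": 0.17, "z": 0.0, "ax": 0.0, "ay": 0.01, "az": -0.2, "fingers": 0.0}, {"x": 0.135, "y": 0.255, "z": 0.0, "ax": 0.0, "ay": 0.01, "az": -0.3, "fingers": 0.0}, {"x": 0.18, "y": 0.34, "z": 0.0, "ax": 0.0, "ay": 0.01, "az": -0.4, "fingers": 0.0}, {"x": 0.225, "y": 0.425, "z": 0.0, "ax": 0.0, "ay": 0.01, "az": -0.5, "fingers": 0.0}, {"x": 0.27, "y": 0.51, "z": 0.0, "ax": 0.0, "ay": 0.01, "az": -0.6, "fingers": 0.0}, {"x": 0.315, "y": 0.595, "z": 0.0, "ax": 0.0, "ay": 0.01, "az": -0.7, "fingers": 0.0}, {"x": 0.36, "y": 0.68, "z": 0.0, "ax": 0.0, "ay": 0.01, "az": -0.8, "fingers": 0.0}, {"x": 0.405, "y": 0.765, "z": 0.0, "ax": 0.0, "ay": 0.01, "az": -0.9, "fingers": 0.0}, {"x": 0.45, "y": 0.85, "z": 0.0, "ax": 0.0, "ay": 0.01, "az": -0.99, "fingers": 0.0}]'

```text
clock: 33.5
tcp_pos: [0.5849, 0.0866, 0.1033]
tcp_rot: [3.139, -0.011, -3.093]
force: [0.0, -0.5, -0.3]
gripper_width: 0.0258
gripper_force: 20.0
```

Run:
```python
from h import *
go([.6145,.2023,.02],182.7)
```

```text
shift [-0.072   0.2278  0.1666] turn [ 0.0036 -0.0134  0.0014] tcp [0.5849 0.0866 0.1033] yaw -177.23726804486495 q7 1.0408827046487195
```

Request:
apply_moves --series '[{"x": -0.036, "y": 0.08, "z": 0.0, "ax": 0.003, "ay": -0.01, "az": 0.0, "fingers": 0.0}, {"x": -0.072, "y": 0.16, "z": 0.0, "ax": 0.003, "ay": -0.01, "az": 0.0, "fingers": 0.0}, {"x": -0.072, "y": 0.228, "z": 0.0, "ax": 0.003, "ay": -0.01, "az": 0.0, "fingers": 0.0}, {"x": -0.072, "y": 0.228, "z": 0.04, "ax": 0.003, "ay": -0.01, "az": 0.0, "fingers": 0.0}, {"x": -0.072, "y": 0.228, "z": 0.1, "ax": 0.003, "ay": -0.01, "az": 0.0, "fingers": 0.0}, {"x": -0.072, "y": 0.228, "z": 0.14, "ax": 0.003, "ay": -0.01, "az": 0.0, "fingers": 0.0}, {"x": -0.072, "y": 0.228, "z": 0.155, "ax": 0.003, "ay": -0.01, "az": 0.0, "fingers": 0.0}, {"x": -0.072, "y": 0.228, "z": 0.16, "ax": 0.003, "ay": -0.01, "az": 0.0, "fingers": 0.0}, {"x": -0.072, "y": 0.228, "z": 0.16, "ax": 0.003, "ay": -0.01, "az": 0.0, "fingers": 0.0}]'

```text
clock: 34.4
tcp_pos: [0.616, 0.2009, 0.0251]
tcp_rot: [3.141, -0.0, -3.096]
force: [0.5, -0.4, -0.4]
gripper_width: 0.0258
gripper_force: 20.0
```

Run:
```python
from h import *
go([.6145,.2023,.0157],182.7)
```

```text
shift [0.0029 0.0029 0.0187] turn [ 0.0011 -0.0001 -0.0024] tcp [0.616  0.2009 0.0251] yaw -177.40679039308466 q7 0.8290740036994909
```

Request:
apply_moves --series '[{"x": 0.002, "y": 0.003, "z": 0.008, "ax": 0.0, "ay": 0.0, "az": 0.0, "fingers": 0.0}, {"x": 0.002, "y": 0.003, "z": 0.015, "ax": 0.0, "ay": 0.0, "az": 0.0, "fingers": 0.0}, {"x": 0.002, "y": 0.003, "z": 0.0185, "ax": 0.0, "ay": 0.0, "az": 0.0, "fingers": 0.0}, {"x": 0.002, "y": 0.003, "z": 0.0185, "ax": 0.0, "ay": 0.0, "az": 0.0, "fingers": 0.38}, {"x": 0.002, "y": 0.003, "z": 0.0185, "ax": 0.0, "ay": 0.0, "az": 0.0, "fingers": 0.38}, {"x": 0.002, "y": 0.003, "z": 0.0, "ax": 0.0, "ay": 0.0, "az": 0.0, "fingers": 0.38}, {"x": 0.002, "y": 0.003, "z": -0.06, "ax": 0.0, "ay": 0.0, "az": 0.0, "fingers": 0.38}, {"x": 0.002, "y": 0.003, "z": -0.15, "ax": 0.0, "ay": 0.0, "az": 0.0, "fingers": 0.5}, {"x": 0.002, "y": 0.003, "z": -0.24, "ax": 0.0, "ay": 0.0, "az": 0.0, "fingers": 0.6}]'

```text
clock: 35.3
tcp_pos: [0.6146, 0.2023, 0.1471]
tcp_rot: [3.141, -0.0, -3.096]
force: [0.2, 0.8, 0.6]
gripper_width: 0.0492
gripper_force: 0.0
```

Request:
apply_moves --series '[{"x": 0.01, "y": -0.09, "z": 0.0, "ax": 0.0, "ay": 0.0, "az": 0.0, "fingers": 0.6}, {"x": 0.01, "y": -0.18, "z": 0.0, "ax": 0.0, "ay": 0.0, "az": 0.0, "fingers": 0.6}, {"x": 0.01, "y": -0.27, "z": 0.0, "ax": 0.0, "ay": 0.0, "az": 0.0, "fingers": 0.6}, {"x": 0.01, "y": -0.34, "z": 0.0, "ax": 0.0, "ay": 0.0, "az": 0.0, "fingers": 0.6}, {"x": 0.01, "y": -0.34, "z": 0.0, "ax": 0.0, "ay": 0.0, "az": 0.0, "fingers": 0.6}, {"x": 0.01, "y": -0.34, "z": 0.0, "ax": 0.0, "ay": 0.0, "az": 0.0, "fingers": 0.6}]'

```text
clock: 35.9
tcp_pos: [0.6179, 0.0315, 0.146]
tcp_rot: [3.141, 0.001, -3.098]
force: [0.1, -0.2, -0.4]
gripper_width: 0.0553
gripper_force: 0.0
```

Run:
```python
from h import *
w=grab("wrist","w9");scales(w,.022)
for c in blobs(w,(4,110,70),(17,255,255),200): print(c.mean(0),rect(w,c,.022))
go([.622,.026,.02],182.7)
```

```text
scale px [401. 234.] pos [0.6179 0.095 ] L,W 96 37 yaw 3.8 disc [0. 0.] 0
[213.2921 430.5955] (array([ 0.7868, -0.0454], dtype=float32), np.float32(26.528025), np.float32(21.026304), np.float32(-77.421394))
[400.9893 233.6273] (array([0.6179, 0.095 ], dtype=float32), np.float32(95.69321), np.float32(36.731224), np.float32(3.7762163))
[455.8939 184.2251] (array([0.5873, 0.1442], dtype=float32), np.float32(266.36298), np.float32(185.57819), np.float32(-87.13773))
shift [-0.0074 -0.0151  0.2519] turn [ 0.0019  0.0018 -0.0018] tcp [0.6178 0.0332 0.146 ] yaw -177.37906407327648 q7 1.1672142077056251
```

View pics/w9.png

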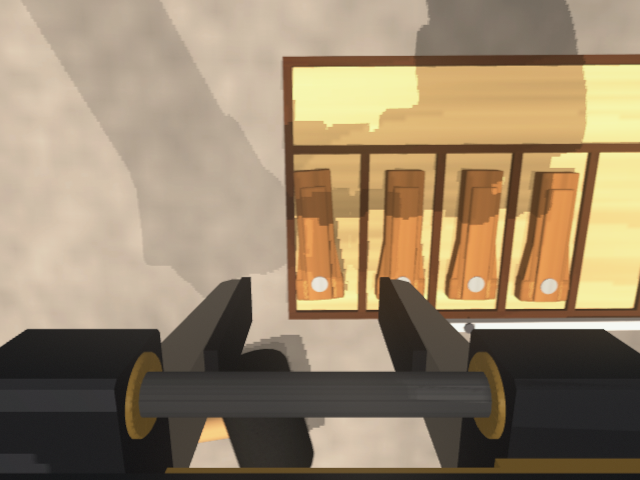

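Run:
```python
from h import *
w=grab("wrist")
O=np.array([.588,.147]);a=np.radians(2.7);R=np.array([[np.cos(a),-np.sin(a)],[np.sin(a),np.cos(a)]])
P=ray(w,[[295,170],[329,170],[299,299],[344,297],[319,284]],.022)[:,:2]
print((P-O)@R*1e3)
print("ribs",(ray(w,[[293,155],[360,155],[298,308],[357,310]],.014)[:,:2]-O)@R*1e3)
im=w["color"][140:330,270:460,::-1];cv2.imwrite("pics/w9c.png",cv2.resize(im,None,fx=3.1,fy=3.1,interpolation=cv2.INTER_CUBIC))
```

```text
[[ -19.9627 -127.4927]
 [ -19.9258 -103.8517]
 [  76.0058 -125.7492]
 [  74.4646  -91.9328]
 [  64.0794 -110.7215]]
ribs [[ -29.808  -129.1351]
 [ -29.736   -81.6977]
 [  86.7464 -126.9246]
 [  88.5116  -81.0502]]
```

View pics/w9c.png

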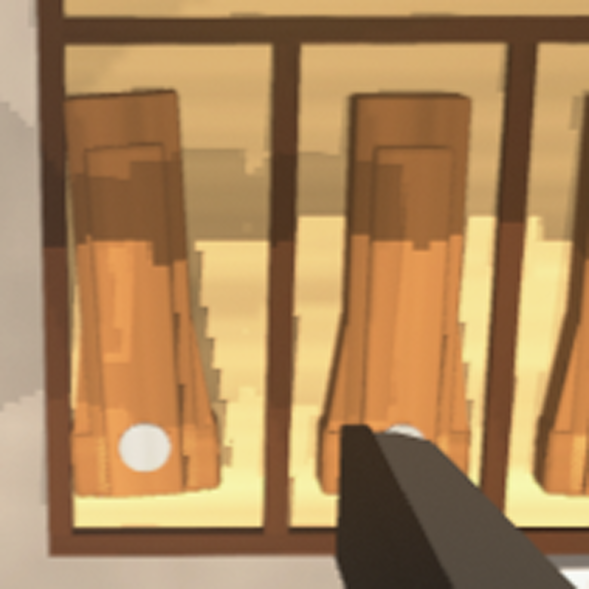

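The crop shows the first scale flat inside its bay, butt outward, but turned about 4° and touching the rim. I'll recentre it.

Run:
```python
from h import *
go([.6202,.0364,.0165],186.8)
```

```text
shift [-0.005   0.0041  0.2588] turn [ 0.0021  0.0017 -0.0909] tcp [0.6176 0.034  0.1459] yaw -177.28929422293038 q7 1.1672748438875056
```

Request:
apply_moves --series '[{"x": -0.005, "y": 0.004, "z": 0.08, "ax": 0.0, "ay": 0.0, "az": -0.091, "fingers": 0.43}, {"x": -0.005, "y": 0.004, "z": 0.16, "ax": 0.0, "ay": 0.0, "az": -0.091, "fingers": 0.43}, {"x": -0.005, "y": 0.004, "z": 0.22, "ax": 0.0, "ay": 0.0, "az": -0.091, "fingers": 0.43}, {"x": -0.005, "y": 0.004, "z": 0.245, "ax": 0.0, "ay": 0.0, "az": -0.091, "fingers": 0.43}, {"x": -0.005, "y": 0.004, "z": 0.257, "ax": 0.0, "ay": 0.0, "az": -0.091, "fingers": 0.43}, {"x": -0.005, "y": 0.004, "z": 0.257, "ax": 0.0, "ay": 0.0, "az": -0.091, "fingers": 0.43}]'

```text
clock: 36.6
tcp_pos: [0.6204, 0.0355, 0.0171]
tcp_rot: [3.14, 0.001, -3.024]
force: [0.2, 0.1, 0.4]
gripper_width: 0.0397
gripper_force: 0.0
```

Request:
apply_moves --series '[{"x": 0.0, "y": 0.0, "z": 0.0, "ax": 0.0, "ay": 0.0, "az": 0.0, "fingers": 0.0}, {"x": 0.0, "y": 0.0, "z": 0.0, "ax": 0.0, "ay": 0.0, "az": 0.0, "fingers": 0.0}, {"x": 0.0, "y": 0.0, "z": 0.0, "ax": 0.0, "ay": 0.0, "az": 0.0, "fingers": 0.0}, {"x": 0.0, "y": 0.0, "z": 0.0, "ax": 0.0, "ay": 0.0, "az": 0.0, "fingers": 0.0}, {"x": 0.0, "y": 0.0, "z": -0.02, "ax": 0.0, "ay": 0.0, "az": 0.0, "fingers": 0.0}, {"x": 0.0, "y": 0.0, "z": -0.03, "ax": 0.0, "ay": 0.0, "az": 0.0, "fingers": 0.0}, {"x": 0.0, "y": 0.0, "z": -0.03, "ax": 0.0, "ay": 0.0, "az": 0.0, "fingers": 0.0}]'

```text
clock: 37.3
tcp_pos: [0.6208, 0.0343, 0.0328]
tcp_rot: [3.141, 0.002, -3.025]
force: [0.2, 0.7, 0.1]
gripper_width: 0.0258
gripper_force: 20.0
```

Run:
```python
from h import *
go([.6221,.0405,.0315],182.7)
```

```text
shift [-0.0041  0.012   0.0026] turn [0.0007 0.0027 0.0883] tcp [0.6208 0.0343 0.0328] yaw -173.32501696083173 q7 1.1440483777928243
```

Request:
apply_moves --series '[{"x": -0.003, "y": 0.012, "z": 0.0, "ax": 0.0, "ay": 0.0, "az": 0.088, "fingers": 0.0}, {"x": -0.003, "y": 0.012, "z": 0.02, "ax": 0.0, "ay": 0.0, "az": 0.088, "fingers": 0.0}, {"x": -0.003, "y": 0.012, "z": 0.031, "ax": 0.0, "ay": 0.0, "az": 0.088, "fingers": 0.0}, {"x": -0.003, "y": 0.012, "z": 0.031, "ax": 0.0, "ay": 0.0, "az": 0.088, "fingers": 0.0}, {"x": -0.003, "y": 0.012, "z": 0.031, "ax": 0.0, "ay": 0.0, "az": 0.088, "fingers": 0.35}, {"x": -0.003, "y": 0.012, "z": 0.031, "ax": 0.0, "ay": 0.0, "az": 0.088, "fingers": 0.35}, {"x": -0.003, "y": 0.012, "z": 0.02, "ax": 0.0, "ay": 0.0, "az": 0.088, "fingers": 0.35}, {"x": -0.003, "y": 0.012, "z": -0.06, "ax": 0.0, "ay": 0.0, "az": 0.088, "fingers": 0.35}, {"x": -0.003, "y": 0.012, "z": -0.15, "ax": 0.0, "ay": 0.0, "az": 0.088, "fingers": 0.35}, {"x": -0.003, "y": 0.012, "z": -0.24, "ax": 0.0, "ay": 0.0, "az": 0.088, "fingers": 0.6}]'

```text
clock: 38.3
tcp_pos: [0.6203, 0.0403, 0.1528]
tcp_rot: [3.141, -0.001, -3.093]
force: [1.1, -0.7, 0.6]
gripper_width: 0.0384
gripper_force: 0.0
```

Run:
```python
from h import *
w=grab("wrist","w10");f=grab("top");scales(f,.022)
s=grab("scene")
O=sensors.get_obs();print(O["tcp_pos"])
# file handle: pale wood blob near block in top & scene
for n,g in(("top",f),("scene",s)):
    a,b=proj(g,[[.45,.41,.0],[.45,.41,.195]]);print(n,a,b)
cv2.imwrite("pics/f1.png",np.hstack([cv2.resize(f["color"][255:325,140:220,::-1],(400,350),interpolation=cv2.INTER_CUBIC),cv2.resize(s["color"][220:310,450:530,::-1],(311,350),interpolation=cv2.INTER_CUBIC)]))
```

```text
scale px [248. 238.] pos [0.6124 0.1993] L,W 95 34 yaw 0.8 disc [0.0377 0.0031] 15
[0.6229 0.0406 0.1551]
top [179.1078 290.4691] [163.4794 285.9728]
scene [489.2277 291.4348] [511.9278 237.403 ]
```

View pics/f1.png

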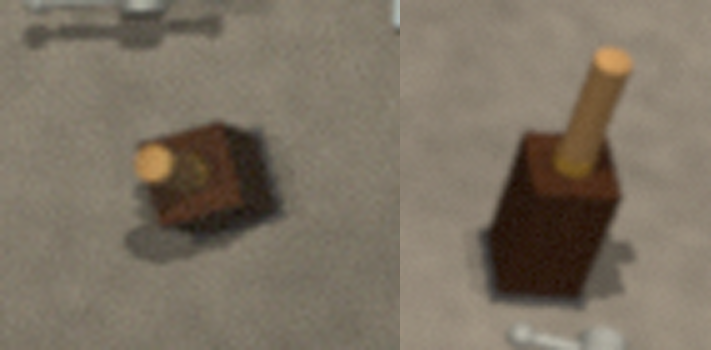

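Bay scales look settled. The file handle's free end is at top ≈(171,287) and scene ≈(504.5,236). The block's edges run about 14° off the axes. Next I triangulate the handle.

Run:
```python
from h import *
f=grab("top");s=grab("scene")
print(ray(f,[[170.8,287.4]],.195),ray(s,[[504.5,235.9]],.195))
for z,n,g in((.195,"t",f),(.195,"s",s)):
    for c in blobs(g,(8,80,150),(20,220,255),8):
        m=c.mean(0)
        if (n=="t" and 160<m[0]<200 and 270<m[1]<310) or (n=="s" and 480<m[0]<520 and 220<m[1]<280): print(n,m,len(c),ray(g,m[None],z))
# block top corners in top crop
print(ray(f,np.array([[137,145],[222,123],[243,204],[163,222]])/5+[140,255],.105))
# vise handle
print(ray(f,[[167,257]],.07))
go([.45,.25,.28],92.7)
```

```text
[[0.4463 0.3893 0.195 ]] [[0.4512 0.3943 0.195 ]]
t [170.    287.375] 16 [[0.4463 0.3915 0.195 ]]
s [504.4583 235.    ] 24 [[0.4484 0.3939 0.195 ]]
[[0.4622 0.4215 0.105 ]
 [0.4759 0.3718 0.105 ]
 [0.4283 0.3574 0.105 ]
 [0.417  0.4041 0.105 ]]
[[0.5465 0.4352 0.07  ]]
shift [ 0.3206  0.436  -0.2575] turn [ 0.0003 -0.0003 -1.9996] tcp [0.6204 0.0398 0.1512] yaw -177.28071311161358 q7 1.1615194183821322
```

View pics/w10.png

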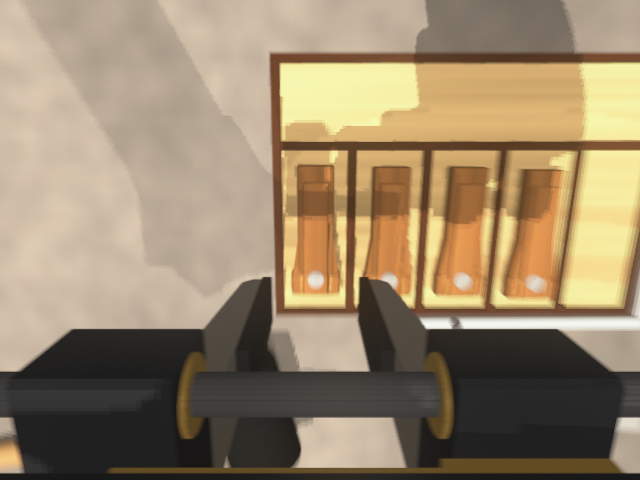

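All four scales are square in their bays at (316,230), (391,230), (467,230) and (542,230). Now the file: I turn to yaw 105° and approach the handle with the tool horizontal.

Request:
apply_moves --series '[{"x": 0.04, "y": 0.05, "z": -0.08, "ax": 0.0, "ay": 0.0, "az": 0.15, "fingers": 0.6}, {"x": 0.08, "y": 0.1, "z": -0.15, "ax": 0.0, "ay": 0.0, "az": 0.3, "fingers": 0.6}, {"x": 0.12, "y": 0.16, "z": -0.2, "ax": 0.0, "ay": 0.0, "az": 0.45, "fingers": 0.6}, {"x": 0.16, "y": 0.22, "z": -0.25, "ax": 0.0, "ay": 0.0, "az": 0.6, "fingers": 0.6}, {"x": 0.2, "y": 0.28, "z": -0.257, "ax": 0.0, "ay": 0.0, "az": 0.75, "fingers": 0.6}, {"x": 0.25, "y": 0.35, "z": -0.257, "ax": 0.0, "ay": 0.0, "az": 0.9, "fingers": 0.6}, {"x": 0.32, "y": 0.41, "z": -0.257, "ax": 0.0, "ay": 0.0, "az": 0.9, "fingers": 0.6}, {"x": 0.32, "y": 0.41, "z": -0.257, "ax": 0.0, "ay": 0.0, "az": 0.9, "fingers": 0.6}]'

```text
clock: 39.35
tcp_pos: [0.4457, 0.2417, 0.2792]
tcp_rot: [-3.14, -0.003, 2.492]
force: [-0.0, 0.4, 0.3]
gripper_width: 0.0549
gripper_force: 0.0
```

Request:
apply_moves --series '[{"x": 0.0, "y": 0.0, "z": 0.0, "ax": 0.0, "ay": 0.0, "az": 0.2, "fingers": 0.6}, {"x": 0.0, "y": 0.0, "z": 0.0, "ax": 0.0, "ay": 0.0, "az": 0.4, "fingers": 0.6}, {"x": 0.0, "y": 0.0, "z": 0.0, "ax": 0.0, "ay": 0.0, "az": 0.6, "fingers": 0.6}, {"x": 0.0, "y": 0.0, "z": 0.0, "ax": 0.0, "ay": 0.0, "az": 0.827, "fingers": 0.6}, {"x": 0.0, "y": 0.0, "z": 0.0, "ax": 0.0, "ay": 0.0, "az": 0.827, "fingers": 0.6}, {"x": 0.0, "y": 0.0, "z": 0.0, "ax": 0.0, "ay": 0.0, "az": 0.827, "fingers": 0.6}]'

```text
clock: 39.95
tcp_pos: [0.4511, 0.2364, 0.2787]
tcp_rot: [-3.139, 0.0, 1.832]
force: [-0.8, -0.1, -0.3]
gripper_width: 0.0554
gripper_force: 0.0
```

Request:
apply_moves --series '[{"x": 0.0, "y": 0.0, "z": 0.0, "ax": 0.0, "ay": 0.15, "az": 0.0, "fingers": 0.6}, {"x": 0.0, "y": 0.0, "z": 0.0, "ax": 0.0, "ay": 0.3, "az": 0.0, "fingers": 0.6}, {"x": 0.0, "y": 0.0, "z": 0.0, "ax": 0.0, "ay": 0.45, "az": 0.0, "fingers": 0.6}, {"x": 0.0, "y": 0.0, "z": 0.0, "ax": 0.0, "ay": 0.6, "az": 0.0, "fingers": 0.6}, {"x": 0.0, "y": 0.0, "z": 0.0, "ax": 0.0, "ay": 0.75, "az": 0.0, "fingers": 0.6}, {"x": 0.0, "y": 0.0, "z": 0.0, "ax": 0.0, "ay": 0.9, "az": 0.0, "fingers": 0.6}, {"x": 0.0, "y": 0.0, "z": 0.0, "ax": 0.0, "ay": 1.0, "az": 0.0, "fingers": 0.6}, {"x": 0.0, "y": 0.0, "z": 0.0, "ax": 0.0, "ay": 1.0, "az": 0.0, "fingers": 0.6}, {"x": 0.0, "y": 0.0, "z": 0.0, "ax": 0.0, "ay": 1.0, "az": 0.0, "fingers": 0.6}]'

```text
clock: 40.85
tcp_pos: [0.4512, 0.2371, 0.2797]
tcp_rot: [-3.141, -0.785, 1.832]
force: [-0.2, 0.1, 0.1]
gripper_width: 0.0548
gripper_force: 0.0
```

Run:
```python
from h import *
o=sensors.get_obs();print(o["qpos"],o["tcp_pos"],"\n",Rn.from_euler("xyz",o["tcp_rot"]).as_matrix())
```

```text
[ 0.489   0.3674 -0.6956  1.9321 -0.6307  1.0892  0.4278] [0.4512 0.2371 0.2797] 
 [[-0.1829  0.9659 -0.1835]
 [ 0.683   0.259   0.6829]
 [ 0.7071 -0.0004 -0.7071]]
```

Request:
apply_moves --series '[{"x": 0.0, "y": 0.0, "z": 0.0, "ax": 0.0, "ay": 0.1, "az": 0.0, "fingers": 0.6}, {"x": 0.0, "y": 0.0, "z": 0.0, "ax": 0.0, "ay": 0.2, "az": 0.0, "fingers": 0.6}, {"x": 0.0, "y": 0.0, "z": 0.0, "ax": 0.0, "ay": 0.3, "az": 0.0, "fingers": 0.6}, {"x": 0.0, "y": 0.0, "z": 0.0, "ax": 0.0, "ay": 0.45, "az": 0.0, "fingers": 0.6}, {"x": 0.0, "y": 0.0, "z": 0.0, "ax": 0.0, "ay": 0.6, "az": 0.0, "fingers": 0.6}, {"x": 0.0, "y": 0.0, "z": 0.0, "ax": 0.0, "ay": 0.75, "az": 0.0, "fingers": 0.6}, {"x": 0.0, "y": 0.0, "z": 0.0, "ax": 0.0, "ay": 0.9, "az": 0.0, "fingers": 0.6}, {"x": 0.0, "y": 0.0, "z": 0.0, "ax": 0.0, "ay": 1.0, "az": 0.0, "fingers": 0.6}, {"x": 0.0, "y": 0.0, "z": 0.0, "ax": 0.0, "ay": 1.0, "az": 0.0, "fingers": 0.6}]'

```text
clock: 41.75
tcp_pos: [0.4508, 0.2378, 0.2786]
tcp_rot: [-0.835, -1.567, -0.472]
force: [-0.3, -0.4, 0.1]
gripper_width: 0.055
gripper_force: 0.0
```

```bash
cat >> h.py <<'E'
def rel(pos):
    "shift numbers in tool axes to bring TCP to world pos, orientation kept"
    o=sensors.get_obs();R=Rn.from_euler("xyz",o["tcp_rot"])
    print("q",o["qpos"],"tcp",o["tcp_pos"],"z",R.as_matrix()[:,2],"x",R.as_matrix()[:,0]);print("shift",R.inv().apply(np.array(pos)-o["tcp_pos"])/.5)
E
python3 - <<'E'
from h import *
h=np.array([-np.sin(np.radians(15)),np.cos(np.radians(15)),0])
F=np.array([.447,.3915,.165])
rel(F-.06*h); rel(F+.012*h)
E
```

```text
q [ 0.6854  0.893  -0.7821  1.9492 -0.9365  1.2894  0.8863] tcp [0.4508 0.2378 0.2786] z [-0.2604  0.9655  0.0023] x [ 0.0031 -0.0016  1.    ]
shift [-0.2275  0.073   0.1782]
q [ 0.6854  0.893  -0.7821  1.9492 -0.9365  1.2894  0.8863] tcp [0.4508 0.2378 0.2786] z [-0.2604  0.9655  0.0023] x [ 0.0031 -0.0016  1.    ]
shift [-0.2278  0.0732  0.3222]
```

Request:
apply_moves --series '[{"x": -0.06, "y": 0.02, "z": 0.05, "ax": 0.0, "ay": 0.0, "az": 0.0, "fingers": 0.6}, {"x": -0.12, "y": 0.05, "z": 0.1, "ax": 0.0, "ay": 0.0, "az": 0.0, "fingers": 0.6}, {"x": -0.18, "y": 0.073, "z": 0.15, "ax": 0.0, "ay": 0.0, "az": 0.0, "fingers": 0.6}, {"x": -0.228, "y": 0.073, "z": 0.178, "ax": 0.0, "ay": 0.0, "az": 0.0, "fingers": 0.6}, {"x": -0.228, "y": 0.073, "z": 0.178, "ax": 0.0, "ay": 0.0, "az": 0.0, "fingers": 0.6}, {"x": -0.228, "y": 0.073, "z": 0.178, "ax": 0.0, "ay": 0.0, "az": 0.0, "fingers": 0.6}, {"x": -0.228, "y": 0.073, "z": 0.178, "ax": 0.0, "ay": 0.0, "az": 0.0, "fingers": 0.6}]'

```text
clock: 42.45
tcp_pos: [0.4645, 0.3324, 0.1679]
tcp_rot: [1.965, -1.567, 3.009]
force: [1.0, 1.2, -0.1]
gripper_width: 0.0549
gripper_force: 0.0
```

Run:
```python
from h import *
h=np.array([-np.sin(np.radians(15)),np.cos(np.radians(15)),0])
rel(np.array([.447,.3915,.165])+.008*h)
w=grab("wrist","w11")
print(proj(w,[[.447,.3915,.195],[.447,.3915,.165],[.447,.3915,.105]]))
for c in blobs(w,(6,60,80),(26,230,255),300): print(c.mean(0),c.min(0),c.max(0))
f=grab("top")
print(ray(f,[c.mean(0) for c in blobs(f,(8,80,150),(20,220,255),8) if 160<c.mean(0)[0]<180] or [[0,0]],.195))
```

```text
q [ 0.4977  1.1251 -0.754   1.8932 -0.9703  1.0886  1.034 ] tcp [0.4645 0.3324 0.1679] z [-0.2586  0.966  -0.0015] x [-0.0038  0.0005  1.    ]
shift [-0.0056 -0.0032  0.1391]
[[310.8118 214.0338]
 [310.7272 265.4416]
 [310.5728 359.3029]]
[404.7806 468.3938] [165 456] [639 473]
[492.6367 392.4336] [470 352] [505 438]
[138.9156 394.9867] [125 352] [161 438]
[ 30.7557 299.084 ] [  0 284] [ 62 314]
[312.4114 310.2341] [271 208] [357 369]
[ 33.9914 144.0483] [0 0] [ 93 278]
[[0.4467 0.3919 0.195 ]]
```

Request:
apply_moves --series '[{"x": -0.005, "y": -0.002, "z": 0.04, "ax": 0.0, "ay": 0.0, "az": 0.0, "fingers": 0.6}, {"x": -0.005, "y": -0.002, "z": 0.08, "ax": 0.0, "ay": 0.0, "az": 0.0, "fingers": 0.6}, {"x": -0.005, "y": -0.002, "z": 0.12, "ax": 0.0, "ay": 0.0, "az": 0.0, "fingers": 0.6}, {"x": -0.005, "y": -0.002, "z": 0.14, "ax": 0.0, "ay": 0.0, "az": 0.0, "fingers": 0.6}, {"x": -0.005, "y": -0.002, "z": 0.14, "ax": 0.0, "ay": 0.0, "az": 0.0, "fingers": 0.6}, {"x": -0.005, "y": -0.002, "z": 0.14, "ax": 0.0, "ay": 0.0, "az": 0.0, "fingers": 0.6}]'

```text
clock: 43.15
tcp_pos: [0.4452, 0.3996, 0.1638]
tcp_rot: [1.878, -1.57, 3.095]
force: [-0.7, 0.0, -0.1]
gripper_width: 0.055
gripper_force: 0.0
```

Request:
apply_moves --series '[{"x": 0.0, "y": 0.0, "z": 0.0, "ax": 0.0, "ay": 0.0, "az": 0.0, "fingers": 0.0}, {"x": 0.0, "y": 0.0, "z": 0.0, "ax": 0.0, "ay": 0.0, "az": 0.0, "fingers": 0.0}, {"x": 0.0, "y": 0.0, "z": 0.0, "ax": 0.0, "ay": 0.0, "az": 0.0, "fingers": 0.0}, {"x": 0.0, "y": 0.0, "z": 0.0, "ax": 0.0, "ay": 0.0, "az": 0.0, "fingers": 0.0}, {"x": 0.0, "y": 0.0, "z": 0.0, "ax": 0.0, "ay": 0.0, "az": 0.0, "fingers": 0.0}]' --squeeze 35

```text
clock: 43.65
tcp_pos: [0.4445, 0.4002, 0.1638]
tcp_rot: [1.024, -1.57, -2.333]
force: [0.0, 0.1, 0.4]
gripper_width: 0.0211
gripper_force: 34.9
```

Run:
```python
from h import *
rel([.447,.399,.305])
o=sensors.get_obs();print(o["gripper_width"],o["force"])
```

```text
q [ 0.4174  1.1643 -0.8096  1.9209 -1.0539  0.9692  1.0904] tcp [0.4445 0.4002 0.1638] z [-0.2587  0.9659  0.0003] x [-0.0004 -0.0004  1.    ]
shift [ 0.2825  0.0043 -0.0034]
0.02114930346972879 [0.0001 0.0741 0.4018]
```

Request:
apply_moves --series '[{"x": 0.02, "y": 0.0, "z": 0.0, "ax": 0.0, "ay": 0.0, "az": 0.0, "fingers": 0.0}, {"x": 0.05, "y": 0.0, "z": 0.0, "ax": 0.0, "ay": 0.0, "az": 0.0, "fingers": 0.0}, {"x": 0.08, "y": 0.0, "z": 0.0, "ax": 0.0, "ay": 0.0, "az": 0.0, "fingers": 0.0}, {"x": 0.12, "y": 0.0, "z": 0.0, "ax": 0.0, "ay": 0.0, "az": 0.0, "fingers": 0.0}, {"x": 0.16, "y": 0.0, "z": 0.0, "ax": 0.0, "ay": 0.0, "az": 0.0, "fingers": 0.0}, {"x": 0.2, "y": 0.0, "z": 0.0, "ax": 0.0, "ay": 0.0, "az": 0.0, "fingers": 0.0}, {"x": 0.24, "y": 0.0, "z": 0.0, "ax": 0.0, "ay": 0.0, "az": 0.0, "fingers": 0.0}, {"x": 0.28, "y": 0.0, "z": 0.0, "ax": 0.0, "ay": 0.0, "az": 0.0, "fingers": 0.0}, {"x": 0.28, "y": 0.0, "z": 0.0, "ax": 0.0, "ay": 0.0, "az": 0.0, "fingers": 0.0}]'

```text
clock: 44.55
tcp_pos: [0.4439, 0.4008, 0.3072]
tcp_rot: [1.59, -1.565, -2.897]
force: [-0.1, 0.2, -1.3]
gripper_width: 0.0208
gripper_force: 34.9
```

Run:
```python
from h import *
rel([.46,.25,.30])
s=grab("scene","s3")
# blade below handle: look along axis for width in scene: predicted pixels of axis points, print row slices
o=sensors.get_obs();R=Rn.from_euler("xyz",o["tcp_rot"]).as_matrix();A=o["tcp_pos"]-.008*R[:,2]
print("grip",o["gripper_width"],o["force"])
for dz in(-.07,-.09,-.11,-.13,-.15):
    u,v=proj(s,[A+[0,0,dz]])[0].round().astype(int);print(dz,u,v,[int(a) for a in s["color"][v,u-12:u+13].sum(1)])
```

```text
q [ 0.4849  0.9099 -0.9343  1.9613 -1.1269  1.0239  0.9028] tcp [0.4439 0.4008 0.3072] z [-0.2603  0.9655 -0.0001] x [-0.0056 -0.0014  1.    ]
shift [-0.0142 -0.0474 -0.2997]
grip 0.021296066801341402 [ 0.2325  0.1269 -1.0101]
-0.07 509 221 [397, 402, 397, 400, 403, 407, 400, 403, 401, 401, 365, 288, 209, 199, 218, 267, 323, 365, 380, 380, 400, 410, 413, 414, 404]
-0.09 507 228 [398, 406, 388, 385, 384, 392, 390, 387, 396, 380, 339, 263, 192, 206, 250, 310, 372, 396, 395, 405, 390, 401, 409, 406, 408]
-0.11 504 234 [395, 398, 401, 400, 401, 395, 393, 391, 391, 381, 353, 275, 207, 198, 229, 274, 334, 389, 401, 399, 396, 399, 396, 390, 391]
-0.13 502 240 [407, 396, 388, 382, 387, 395, 400, 399, 410, 403, 360, 274, 192, 201, 247, 309, 363, 400, 406, 400, 400, 409, 400, 400, 401]
-0.15 499 246 [404, 397, 398, 401, 393, 394, 397, 409, 403, 414, 396, 336, 258, 187, 215, 260, 332, 381, 408, 414, 407, 411, 413, 394, 396]
```

The file is out. Blade tip is at z≈0.147, grip is secure, and the blade's width runs roughly along the finger line. Next I move toward the board and tilt back to vertical.

Request:
apply_moves --series '[{"x": 0.0, "y": -0.01, "z": -0.06, "ax": 0.0, "ay": 0.0, "az": 0.0, "fingers": 0.0}, {"x": 0.0, "y": -0.02, "z": -0.12, "ax": 0.0, "ay": 0.0, "az": 0.0, "fingers": 0.0}, {"x": 0.0, "y": -0.03, "z": -0.18, "ax": 0.0, "ay": 0.0, "az": 0.0, "fingers": 0.0}, {"x": 0.0, "y": -0.04, "z": -0.24, "ax": 0.0, "ay": 0.0, "az": 0.0, "fingers": 0.0}, {"x": 0.0, "y": -0.047, "z": -0.3, "ax": 0.0, "ay": 0.0, "az": 0.0, "fingers": 0.0}, {"x": 0.0, "y": -0.047, "z": -0.3, "ax": 0.0, "ay": 0.0, "az": 0.0, "fingers": 0.0}]'

```text
clock: 45.2
tcp_pos: [0.463, 0.2455, 0.3019]
tcp_rot: [-2.687, -1.569, 1.371]
force: [-0.2, -0.1, -0.4]
gripper_width: 0.021
gripper_force: 34.9
```

Request:
apply_moves --series '[{"x": 0.0, "y": 0.0, "z": 0.0, "ax": 0.0, "ay": -0.12, "az": 0.0, "fingers": 0.0}, {"x": 0.0, "y": 0.0, "z": 0.0, "ax": 0.0, "ay": -0.25, "az": 0.0, "fingers": 0.0}, {"x": 0.0, "y": 0.0, "z": 0.0, "ax": 0.0, "ay": -0.4, "az": 0.0, "fingers": 0.0}, {"x": 0.0, "y": 0.0, "z": 0.0, "ax": 0.0, "ay": -0.55, "az": 0.0, "fingers": 0.0}, {"x": 0.0, "y": 0.0, "z": 0.0, "ax": 0.0, "ay": -0.7, "az": 0.0, "fingers": 0.0}, {"x": 0.0, "y": 0.0, "z": 0.0, "ax": 0.0, "ay": -0.85, "az": 0.0, "fingers": 0.0}, {"x": 0.0, "y": 0.0, "z": 0.0, "ax": 0.0, "ay": -1.0, "az": 0.0, "fingers": 0.0}, {"x": 0.0, "y": 0.0, "z": 0.0, "ax": 0.0, "ay": -1.0, "az": 0.0, "fingers": 0.0}, {"x": 0.0, "y": 0.0, "z": 0.0, "ax": 0.0, "ay": -1.0, "az": 0.0, "fingers": 0.0}]'

```text
clock: 46.1
tcp_pos: [0.4595, 0.2499, 0.3033]
tcp_rot: [3.141, -0.787, 1.835]
force: [0.5, -0.3, -1.2]
gripper_width: 0.0209
gripper_force: 34.9
```

Request:
apply_moves --series '[{"x": 0.0, "y": 0.0, "z": 0.0, "ax": 0.0, "ay": -0.12, "az": 0.0, "fingers": 0.0}, {"x": 0.0, "y": 0.0, "z": 0.0, "ax": 0.0, "ay": -0.25, "az": 0.0, "fingers": 0.0}, {"x": 0.0, "y": 0.0, "z": 0.0, "ax": 0.0, "ay": -0.4, "az": 0.0, "fingers": 0.0}, {"x": 0.0, "y": 0.0, "z": 0.0, "ax": 0.0, "ay": -0.55, "az": 0.0, "fingers": 0.0}, {"x": 0.0, "y": 0.0, "z": 0.0, "ax": 0.0, "ay": -0.7, "az": 0.0, "fingers": 0.0}, {"x": 0.0, "y": 0.0, "z": 0.0, "ax": 0.0, "ay": -0.85, "az": 0.0, "fingers": 0.0}, {"x": 0.0, "y": 0.0, "z": 0.0, "ax": 0.0, "ay": -1.0, "az": 0.0, "fingers": 0.0}, {"x": 0.0, "y": 0.0, "z": 0.0, "ax": 0.0, "ay": -1.0, "az": 0.0, "fingers": 0.0}, {"x": 0.0, "y": 0.0, "z": 0.0, "ax": 0.0, "ay": -1.0, "az": 0.0, "fingers": 0.0}]'

```text
clock: 47.0
tcp_pos: [0.4599, 0.2486, 0.3016]
tcp_rot: [-3.137, -0.004, 1.833]
force: [-0.6, 0.0, -1.2]
gripper_width: 0.021
gripper_force: 34.9
```

Run:
```python
from h import *
go([.522,.209,.10],92.7)
o=sensors.get_obs();print(o["tcp_rot"],o["gripper_width"])
f=grab("top");s=grab("scene")
# board still in place? file blade pixels vs prediction
R=Rn.from_euler("xyz",o["tcp_rot"]).as_matrix();A=o["tcp_pos"]-.008*R[:,2]
for g,n in((f,"top"),(s,"scene")):
    print(n,"end",proj(g,[A+.03*R[:,0]]),"tip",proj(g,[A-.16*R[:,0]]))
for c in blobs(f,(18,60,100),(32,255,255),300): print(c.mean(0),rect(f,c,.010))
```

```text
shift [-0.1101  0.1013  0.4022] turn [-0.0065 -0.0038  0.274 ] tcp [0.4599 0.2486 0.3016] yaw 105.0304449887649 q7 -0.42924364705506585
[-3.1369 -0.0035  1.8331] 0.02103990125140421
top end [[203.0826 282.7446]] tip [[273.5478 265.1049]]
scene end [[462.1671 183.1923]] tip [[371.6278 177.1521]]
[263.6422 252.8697] (array([0.5857, 0.1432], dtype=float32), np.float32(267.8848), np.float32(185.5187), np.float32(-86.85038))
```

Request:
apply_moves --series '[{"x": -0.05, "y": 0.05, "z": 0.05, "ax": -0.005, "ay": -0.003, "az": 0.1, "fingers": 0.0}, {"x": -0.11, "y": 0.101, "z": 0.1, "ax": -0.005, "ay": -0.003, "az": 0.274, "fingers": 0.0}, {"x": -0.11, "y": 0.101, "z": 0.17, "ax": -0.005, "ay": -0.003, "az": 0.274, "fingers": 0.0}, {"x": -0.11, "y": 0.101, "z": 0.25, "ax": -0.005, "ay": -0.003, "az": 0.274, "fingers": 0.0}, {"x": -0.11, "y": 0.101, "z": 0.33, "ax": -0.005, "ay": -0.003, "az": 0.274, "fingers": 0.0}, {"x": -0.11, "y": 0.101, "z": 0.4, "ax": -0.005, "ay": -0.003, "az": 0.274, "fingers": 0.0}, {"x": -0.11, "y": 0.101, "z": 0.48, "ax": -0.005, "ay": -0.003, "az": 0.274, "fingers": 0.0}, {"x": -0.11, "y": 0.101, "z": 0.5, "ax": -0.005, "ay": -0.003, "az": 0.274, "fingers": 0.0}, {"x": -0.11, "y": 0.101, "z": 0.5, "ax": -0.005, "ay": -0.003, "az": 0.274, "fingers": 0.0}]'

```text
clock: 48.0
tcp_pos: [0.5229, 0.2073, 0.0522]
tcp_rot: [3.141, 0.002, 1.615]
force: [0.3, -0.1, 0.7]
gripper_width: 0.0209
gripper_force: 34.9
```

Run:
```python
from h import *
go([.522,.209,.0165],92.7)
o=sensors.get_obs();print(o["tcp_rot"],o["gripper_width"],o["force"])
f=grab("top","t8");s=grab("scene")
R=Rn.from_euler("xyz",o["tcp_rot"]).as_matrix();A=o["tcp_pos"]-.008*R[:,2]
for t in(-.08,-.1,-.12,-.14,-.15,-.155,-.16,-.165,-.17):
    out=[]
    for dy in(-.02,-.015,-.01,-.005,0,.005,.01,.015,.02):
        u,v=proj(s,[A+t*R[:,0]+dy*R[:,1]])[0].round().astype(int);out.append(s["color"][v,u].tolist())
    print(t,[x[2] for x in out],[x[0] for x in out])
```

```text
shift [ 0.0037 -0.0017  0.0714] turn [ 0.0006  0.0027 -0.0039] tcp [0.5229 0.2073 0.0522] yaw 92.52453427416779 q7 -0.7159228778022977
[3.1411 0.0022 1.6149] 0.020891801167900802 [ 0.252  -0.0692  0.7283]
-0.08 [105, 106, 113, 134, 141, 138, 120, 92, 109] [127, 127, 132, 151, 155, 150, 134, 172, 211]
-0.1 [109, 109, 118, 130, 140, 137, 121, 90, 106] [134, 133, 139, 148, 154, 148, 134, 173, 208]
-0.12 [107, 109, 119, 144, 158, 158, 135, 84, 106] [131, 132, 141, 160, 171, 172, 149, 159, 209]
-0.14 [107, 103, 118, 144, 156, 157, 139, 97, 125] [130, 125, 138, 160, 171, 170, 154, 171, 219]
-0.15 [108, 110, 117, 134, 156, 161, 139, 101, 120] [131, 132, 139, 153, 171, 176, 152, 175, 213]
-0.155 [113, 110, 115, 147, 156, 159, 125, 91, 127] [139, 135, 140, 164, 172, 174, 140, 147, 222]
-0.16 [114, 113, 112, 125, 131, 122, 76, 89, 123] [138, 138, 137, 149, 158, 148, 105, 159, 218]
-0.165 [115, 118, 115, 133, 130, 114, 52, 73, 129] [139, 143, 142, 161, 157, 145, 95, 136, 224]
-0.17 [116, 119, 132, 132, 131, 104, 59, 87, 123] [142, 145, 162, 162, 161, 135, 96, 158, 215]
```

The blade shows about 16 mm wide and in line along the groove, so it will lie flat. Lowering and releasing.

Request:
apply_moves --series '[{"x": 0.002, "y": -0.002, "z": 0.025, "ax": 0.0, "ay": 0.002, "az": -0.004, "fingers": 0.0}, {"x": 0.002, "y": -0.002, "z": 0.05, "ax": 0.0, "ay": 0.002, "az": -0.004, "fingers": 0.0}, {"x": 0.002, "y": -0.002, "z": 0.065, "ax": 0.0, "ay": 0.002, "az": -0.004, "fingers": 0.0}, {"x": 0.002, "y": -0.002, "z": 0.071, "ax": 0.0, "ay": 0.002, "az": -0.004, "fingers": 0.0}, {"x": 0.002, "y": -0.002, "z": 0.071, "ax": 0.0, "ay": 0.002, "az": -0.004, "fingers": 0.0}]'

```text
clock: 48.6
tcp_pos: [0.5223, 0.2103, 0.0176]
tcp_rot: [3.138, 0.0, 1.621]
force: [-0.7, -0.8, -0.2]
gripper_width: 0.0213
gripper_force: 34.9
```

Run:
```python
from h import *
go([.522,.209,.0160],92.7);print(sensors.get_obs()["force"])
```

```text
shift [-0.0025 -0.0008  0.0033] turn [0.0045 0.0001 0.004 ] tcp [0.5223 0.2103 0.0176] yaw 92.87879370539967 q7 -0.745197638301963
[-0.7362 -0.843  -0.2417]
```

Request:
apply_moves --series '[{"x": 0.0, "y": 0.0, "z": 0.003, "ax": 0.0, "ay": 0.0, "az": 0.0, "fingers": 0.0}, {"x": 0.0, "y": 0.0, "z": 0.003, "ax": 0.0, "ay": 0.0, "az": 0.0, "fingers": 0.33}, {"x": 0.0, "y": 0.0, "z": 0.003, "ax": 0.0, "ay": 0.0, "az": 0.0, "fingers": 0.33}, {"x": 0.0, "y": 0.0, "z": 0.003, "ax": 0.0, "ay": 0.0, "az": 0.0, "fingers": 0.33}, {"x": 0.0, "y": 0.0, "z": -0.02, "ax": 0.0, "ay": 0.0, "az": 0.0, "fingers": 0.33}, {"x": 0.0, "y": 0.0, "z": -0.07, "ax": 0.0, "ay": 0.0, "az": 0.0, "fingers": 0.33}, {"x": 0.0, "y": 0.0, "z": -0.15, "ax": 0.0, "ay": 0.0, "az": 0.0, "fingers": 0.33}, {"x": 0.0, "y": 0.0, "z": -0.25, "ax": 0.0, "ay": 0.0, "az": 0.0, "fingers": 0.4}, {"x": 0.0, "y": 0.0, "z": -0.35, "ax": 0.0, "ay": 0.0, "az": 0.0, "fingers": 0.4}]'

```text
clock: 49.5
tcp_pos: [0.5214, 0.2102, 0.1957]
tcp_rot: [3.137, -0.0, 1.621]
force: [0.6, 0.6, 0.2]
gripper_width: 0.0369
gripper_force: 0.0
```

Request:
apply_moves --series '[{"x": -0.09, "y": 0.0, "z": -0.05, "ax": 0.0, "ay": 0.0, "az": 0.0, "fingers": 0.4}, {"x": -0.18, "y": 0.0, "z": -0.1, "ax": 0.0, "ay": 0.0, "az": 0.0, "fingers": 0.4}, {"x": -0.27, "y": 0.0, "z": -0.15, "ax": 0.0, "ay": 0.0, "az": 0.0, "fingers": 0.4}, {"x": -0.36, "y": 0.0, "z": -0.15, "ax": 0.0, "ay": 0.0, "az": 0.0, "fingers": 0.4}, {"x": -0.4, "y": 0.0, "z": -0.15, "ax": 0.0, "ay": 0.0, "az": 0.0, "fingers": 0.4}, {"x": -0.4, "y": 0.0, "z": -0.15, "ax": 0.0, "ay": 0.0, "az": 0.0, "fingers": 0.4}, {"x": -0.4, "y": 0.0, "z": -0.15, "ax": 0.0, "ay": 0.0, "az": 0.0, "fingers": 0.4}]'

```text
clock: 50.2
tcp_pos: [0.5314, 0.011, 0.2689]
tcp_rot: [3.136, -0.001, 1.621]
force: [-0.1, 0.6, 0.8]
gripper_width: 0.0367
gripper_force: 0.0
```

Run:
```python
from h import *
print(sensors.get_obs()["tcp_pos"])
w=grab("wrist","w12")
O=np.array([.588,.147]);a=np.radians(2.7);R=np.array([[np.cos(a),-np.sin(a)],[np.sin(a),np.cos(a)]])
loc=lambda P:(P[:,:2]-O)@R*1e3
# rectify the board into local coords (1px=1mm), x local up; report
def view(z,name):
    xs,ys=np.meshgrid(np.arange(-160,161),np.arange(115,-116,-1))   # cols: -local y ; rows: local x
    P=np.c_[(np.c_[ys.ravel(),-xs.ravel()]/1e3)@R.T+O,np.full(xs.size,z)]
    m=proj(w,P).astype(np.float32).reshape(*xs.shape,2)
    return cv2.remap(w["color"],m[...,0],m[...,1],cv2.INTER_LINEAR)
v=view(.018,"");cv2.imwrite("pics/r.png",v[:,:,::-1])
h=cv2.cvtColor(v,cv2.COLOR_RGB2HSV)
for nm,lo,hi in(("brown",(4,110,70),(14,255,255)),("steel",(0,0,60),(180,60,255)),("pale",(8,60,60),(18,220,255))):
    m=cv2.inRange(h,lo,hi);c,_=cv2.findContours(m,cv2.RETR_EXTERNAL,cv2.CHAIN_APPROX_NONE)
    for k in c:
        if cv2.contourArea(k)>150:
            x,y,ww,hh=cv2.boundingRect(k);print(nm,"local y %d..%d x %d..%d"%(160-x-ww,160-x,115-y-hh,115-y),cv2.contourArea(k))
```

```text
[0.5314 0.011  0.2689]
brown local y 37..56 x -18..79 937.5
brown local y -137..56 x -95..94 22494.0
steel local y -92..9 x -69..-50 1473.0
steel local y -161..56 x -116..115 12624.5
pale local y 6..55 x -75..-61 384.0
pale local y 21..55 x -60..-50 182.5
pale local y 35..56 x -20..79 1522.5
pale local y -138..56 x -96..95 25176.5
```

Run:
```python
from h import *
w=grab("wrist");f=grab("top")
O=np.array([.588,.147]);a=np.radians(2.7);R=np.array([[np.cos(a),-np.sin(a)],[np.sin(a),np.cos(a)]])
W=lambda x,y,z:np.array([*(R@[x,y]+O),z])
def prof(g,pts):
    p=proj(g,pts).astype(np.float32);return cv2.remap(g["color"],p[None,:,0],p[None,:,1],cv2.INTER_LINEAR)[0].mean(1).astype(int)
for y in(-50,-30,-10,10,40): print("x-edge y",y,prof(w,[W(x/1e3,y/1e3,.017) for x in range(84,108,1)]))
for x in(-25,10,50,80): print("y-edge top x",x,prof(f,[W(x/1e3,y/1e3,.017) for y in range(126,152,1)]))
c=[k for k in blobs(f,(18,60,100),(32,255,255),300)]
for k in c: print(rect(f,k,.010))
```

```text
x-edge y -50 [208 212 215 181 103  74  84  87  88  88  93 103 108 108 178 234 246 247
 247 247 246 246 217 182]
x-edge y -30 [186 188 184 148  91  76  85  87  86  87  92 103 108 107 191 239 247 247
 247 247 246 242 209 179]
x-edge y -10 [213 215 212 172 100  75  83  85  85  85  90 102 107 106 206 244 247 247
 247 246 246 236 202 179]
x-edge y 10 [213 214 209 161  91  74  81  82  82  82  85 102 107 120 210 244 247 247
 247 246 246 228 190 177]
x-edge y 40 [213 214 214 165  78  70  80  83  83  83  87 100 104 147 219 244 247 247
 246 246 245 227 192 176]
y-edge top x -25 [114 100  83  79  80  80  93 113 133 150 160 170 177 174 172 168 156 143
 131 125 118 112 113 113 114 114]
y-edge top x 10 [125 111  97  89  81  74  89 105 122 138 154 170 178 181 184 178 166 155
 143 132 120 113 111 109 108 110]
y-edge top x 50 [121 108  95  80  65  64  75  86 102 123 144 163 169 175 179 164 150 133
 125 116 107 107 109 111 113 115]
y-edge top x 80 [125 112  96  79  62  65  73  81 100 124 151 164 170 176 174 160 147 134
 123 113 103 106 108 110 111 112]
(array([0.5856, 0.1705], dtype=float32), np.float32(211.09361), np.float32(183.84834), np.float32(-88.01587))
```

The file's blade lies in the groove (local y -92…9, x -69…-50). The bar edge suggests a possible gap under 1 mm at one end, so I finish with a gentle squaring push in x.

Request:
apply_moves --series '[{"x": 0.0, "y": -0.09, "z": 0.0, "ax": 0.0, "ay": 0.0, "az": -0.15, "fingers": 1.0}, {"x": 0.06, "y": -0.17, "z": 0.05, "ax": 0.0, "ay": 0.0, "az": -0.3, "fingers": 1.0}, {"x": 0.12, "y": -0.19, "z": 0.1, "ax": 0.0, "ay": 0.0, "az": -0.45, "fingers": 1.0}, {"x": 0.18, "y": -0.19, "z": 0.15, "ax": 0.0, "ay": 0.0, "az": -0.6, "fingers": 1.0}, {"x": 0.24, "y": -0.19, "z": 0.2, "ax": 0.0, "ay": 0.0, "az": -0.75, "fingers": 1.0}, {"x": 0.24, "y": -0.19, "z": 0.2, "ax": 0.0, "ay": 0.0, "az": -0.9, "fingers": 1.0}, {"x": 0.24, "y": -0.19, "z": 0.2, "ax": 0.0, "ay": 0.0, "az": -1.0, "fingers": 1.0}, {"x": 0.24, "y": -0.19, "z": 0.2, "ax": 0.0, "ay": 0.0, "az": -1.0, "fingers": 1.0}]'

```text
clock: 51.15
tcp_pos: [0.4306, 0.1272, 0.1676]
tcp_rot: [3.138, 0.002, 2.41]
force: [0.4, 0.3, -0.5]
gripper_width: 0.0922
gripper_force: 0.0
```

Run:
```python
from h import *
go([.445,.136,.007],182.7)
```

```text
shift [-0.009   0.0313  0.3213] turn [ 0.0031  0.0041 -0.9921] tcp [0.4306 0.1272 0.1676] yaw 138.0550563046231 q7 0.2613546072831754
```

Request:
apply_moves --series '[{"x": -0.009, "y": 0.031, "z": 0.0, "ax": 0.003, "ay": 0.003, "az": -0.18, "fingers": 1.0}, {"x": -0.009, "y": 0.031, "z": 0.05, "ax": 0.003, "ay": 0.003, "az": -0.36, "fingers": 1.0}, {"x": -0.009, "y": 0.031, "z": 0.1, "ax": 0.003, "ay": 0.003, "az": -0.54, "fingers": 1.0}, {"x": -0.009, "y": 0.031, "z": 0.15, "ax": 0.003, "ay": 0.003, "az": -0.72, "fingers": 1.0}, {"x": -0.009, "y": 0.031, "z": 0.2, "ax": 0.003, "ay": 0.003, "az": -0.9, "fingers": 1.0}, {"x": -0.009, "y": 0.031, "z": 0.25, "ax": 0.003, "ay": 0.003, "az": -0.992, "fingers": 1.0}, {"x": -0.009, "y": 0.031, "z": 0.3, "ax": 0.003, "ay": 0.003, "az": -0.992, "fingers": 1.0}, {"x": -0.009, "y": 0.031, "z": 0.32, "ax": 0.003, "ay": 0.003, "az": -0.992, "fingers": 1.0}, {"x": -0.009, "y": 0.031, "z": 0.32, "ax": 0.003, "ay": 0.003, "az": -0.992, "fingers": 1.0}]'

```text
clock: 52.05
tcp_pos: [0.4448, 0.1344, 0.0071]
tcp_rot: [-3.14, -0.001, -3.098]
force: [-0.2, 0.5, 0.9]
gripper_width: 0.0918
gripper_force: 0.0
```

Run:
```python
from h import *
go([.4834,.136,.007],182.7)
```

```text
shift [-0.0772 -0.0001  0.0002] turn [-0.0017 -0.0007 -0.0048] tcp [0.4448 0.1344 0.0071] yaw -177.5144470335884 q7 0.656705089088728
```

Request:
apply_moves --series '[{"x": -0.03, "y": 0.0, "z": 0.0, "ax": 0.0, "ay": 0.0, "az": -0.005, "fingers": 1.0}, {"x": -0.05, "y": 0.0, "z": 0.0, "ax": 0.0, "ay": 0.0, "az": -0.005, "fingers": 1.0}, {"x": -0.062, "y": 0.0, "z": 0.0, "ax": 0.0, "ay": 0.0, "az": -0.005, "fingers": 1.0}, {"x": -0.07, "y": 0.0, "z": 0.0, "ax": 0.0, "ay": 0.0, "az": -0.005, "fingers": 1.0}, {"x": -0.076, "y": 0.0, "z": 0.0, "ax": 0.0, "ay": 0.0, "az": -0.005, "fingers": 1.0}, {"x": -0.082, "y": 0.0, "z": 0.0, "ax": 0.0, "ay": 0.0, "az": -0.005, "fingers": 1.0}, {"x": -0.082, "y": 0.0, "z": 0.0, "ax": 0.0, "ay": 0.0, "az": -0.005, "fingers": 1.0}]'

```text
clock: 52.75
tcp_pos: [0.4833, 0.1356, 0.0076]
tcp_rot: [-3.139, -0.004, -3.093]
force: [-7.8, -1.0, 5.6]
gripper_width: 0.0919
gripper_force: 3.7
```

Request:
apply_moves --series '[{"x": -0.004, "y": 0.0, "z": 0.0, "ax": 0.0, "ay": 0.0, "az": 0.0, "fingers": 1.0}, {"x": -0.007, "y": 0.0, "z": 0.0, "ax": 0.0, "ay": 0.0, "az": 0.0, "fingers": 1.0}, {"x": -0.007, "y": 0.0, "z": 0.0, "ax": 0.0, "ay": 0.0, "az": 0.0, "fingers": 1.0}]'

```text
clock: 53.05
tcp_pos: [0.4837, 0.1356, 0.0073]
tcp_rot: [-3.137, -0.009, -3.093]
force: [-14.2, -0.2, 12.0]
gripper_width: 0.0917
gripper_force: 7.2
```

The long-bar contact is at the same place as before (0.4835), so the board is still flush in x. I do the same check in y.

Request:
apply_moves --series '[{"x": 0.06, "y": 0.0, "z": 0.0, "ax": 0.0, "ay": 0.0, "az": 0.0, "fingers": 1.0}, {"x": 0.06, "y": 0.0, "z": -0.1, "ax": 0.0, "ay": 0.0, "az": 0.0, "fingers": 1.0}, {"x": 0.06, "y": 0.0, "z": -0.2, "ax": 0.0, "ay": 0.0, "az": 0.2, "fingers": 1.0}, {"x": 0.06, "y": -0.1, "z": -0.27, "ax": 0.0, "ay": 0.0, "az": 0.4, "fingers": 1.0}, {"x": 0.0, "y": -0.2, "z": -0.27, "ax": 0.0, "ay": 0.0, "az": 0.6, "fingers": 1.0}, {"x": -0.1, "y": -0.3, "z": -0.27, "ax": 0.0, "ay": 0.0, "az": 0.8, "fingers": 1.0}, {"x": -0.2, "y": -0.36, "z": -0.27, "ax": 0.0, "ay": 0.0, "az": 0.99, "fingers": 1.0}, {"x": -0.2, "y": -0.36, "z": -0.27, "ax": 0.0, "ay": 0.0, "az": 0.99, "fingers": 1.0}, {"x": -0.2, "y": -0.36, "z": -0.27, "ax": 0.0, "ay": 0.0, "az": 0.99, "fingers": 1.0}]'

```text
clock: 53.95
tcp_pos: [0.6019, -0.044, 0.1429]
tcp_rot: [3.14, 0.005, 2.404]
force: [0.4, -0.0, -0.3]
gripper_width: 0.0919
gripper_force: 0.0
```

Run:
```python
from h import *
go([.588,-.04,.14],92.7)
```

```text
shift [ 0.026  -0.0128  0.0057] turn [0.0036 0.005  1.0008] tcp [ 0.6019 -0.044   0.1429] yaw 137.73417030731804 q7 0.5617175491122104
```

Request:
apply_moves --series '[{"x": 0.026, "y": -0.013, "z": 0.0, "ax": 0.003, "ay": 0.004, "az": 0.2, "fingers": 1.0}, {"x": 0.026, "y": -0.013, "z": 0.0, "ax": 0.003, "ay": 0.004, "az": 0.4, "fingers": 1.0}, {"x": 0.026, "y": -0.013, "z": 0.0, "ax": 0.003, "ay": 0.004, "az": 0.6, "fingers": 1.0}, {"x": 0.026, "y": -0.013, "z": 0.0, "ax": 0.003, "ay": 0.004, "az": 0.8, "fingers": 1.0}, {"x": 0.026, "y": -0.013, "z": 0.1, "ax": 0.003, "ay": 0.004, "az": 1.0, "fingers": 1.0}, {"x": 0.026, "y": -0.013, "z": 0.18, "ax": 0.003, "ay": 0.004, "az": 1.0, "fingers": 1.0}, {"x": 0.026, "y": -0.013, "z": 0.25, "ax": 0.003, "ay": 0.004, "az": 1.0, "fingers": 1.0}, {"x": 0.026, "y": -0.013, "z": 0.271, "ax": 0.003, "ay": 0.004, "az": 1.0, "fingers": 1.0}, {"x": 0.026, "y": -0.013, "z": 0.271, "ax": 0.003, "ay": 0.004, "az": 1.0, "fingers": 1.0}]'

```text
clock: 54.85
tcp_pos: [0.583, -0.0345, 0.0066]
tcp_rot: [-3.137, -0.002, 1.627]
force: [0.1, 0.4, -0.1]
gripper_width: 0.092
gripper_force: 0.0
```

Request:
apply_moves --series '[{"x": 0.03, "y": 0.0, "z": 0.0, "ax": 0.0, "ay": 0.0, "az": 0.0, "fingers": 1.0}, {"x": 0.045, "y": 0.0, "z": 0.0, "ax": 0.0, "ay": 0.0, "az": 0.0, "fingers": 1.0}, {"x": 0.055, "y": 0.0, "z": 0.0, "ax": 0.0, "ay": 0.0, "az": 0.0, "fingers": 1.0}, {"x": 0.065, "y": 0.0, "z": 0.0, "ax": 0.0, "ay": 0.0, "az": 0.0, "fingers": 1.0}, {"x": 0.073, "y": 0.0, "z": 0.0, "ax": 0.0, "ay": 0.0, "az": 0.0, "fingers": 1.0}, {"x": 0.08, "y": 0.0, "z": 0.0, "ax": 0.0, "ay": 0.0, "az": 0.0, "fingers": 1.0}, {"x": 0.08, "y": 0.0, "z": 0.0, "ax": 0.0, "ay": 0.0, "az": 0.0, "fingers": 1.0}]'

```text
clock: 55.55
tcp_pos: [0.5834, -0.0016, 0.0089]
tcp_rot: [-3.141, 0.007, 1.622]
force: [0.2, -11.1, 4.9]
gripper_width: 0.0918
gripper_force: 5.9
```

The short-bar contact is also unchanged (-0.0016), so the board is flush both ways. I retreat and do a final check by numbers.

Request:
apply_moves --series '[{"x": -0.05, "y": 0.0, "z": 0.0, "ax": 0.0, "ay": 0.0, "az": 0.0, "fingers": 1.0}, {"x": -0.05, "y": 0.0, "z": -0.1, "ax": 0.0, "ay": 0.0, "az": 0.0, "fingers": 1.0}, {"x": -0.05, "y": 0.0, "z": -0.2, "ax": 0.0, "ay": 0.0, "az": 0.0, "fingers": 1.0}, {"x": -0.05, "y": 0.0, "z": -0.3, "ax": 0.0, "ay": 0.0, "az": 0.0, "fingers": 1.0}, {"x": -0.05, "y": 0.0, "z": -0.4, "ax": 0.0, "ay": 0.0, "az": 0.0, "fingers": 1.0}, {"x": -0.05, "y": 0.0, "z": -0.55, "ax": 0.0, "ay": 0.0, "az": 0.0, "fingers": 1.0}, {"x": -0.05, "y": 0.0, "z": -0.62, "ax": 0.0, "ay": 0.0, "az": 0.0, "fingers": 1.0}, {"x": -0.05, "y": 0.0, "z": -0.62, "ax": 0.0, "ay": 0.0, "az": 0.0, "fingers": 1.0}, {"x": -0.05, "y": 0.0, "z": -0.62, "ax": 0.0, "ay": 0.0, "az": 0.0, "fingers": 1.0}]'

```text
clock: 56.45
tcp_pos: [0.5851, -0.0203, 0.3202]
tcp_rot: [3.139, -0.0, 1.626]
force: [0.3, -0.2, -0.6]
gripper_width: 0.0917
gripper_force: 0.0
```

Run:
```python
from h import *
w=grab("wrist","w13");f=grab("top");t0=cv2.imread("pics/top0.png")[:,:,::-1]
O=np.array([.588,.147]);a=np.radians(2.7);R=np.array([[np.cos(a),-np.sin(a)],[np.sin(a),np.cos(a)]])
xs,ys=np.meshgrid(np.arange(-160,161),np.arange(115,-116,-1))
def rectify(z):
    P=np.c_[(np.c_[ys.ravel(),-xs.ravel()]/1e3)@R.T+O,np.full(xs.size,z)]
    m=proj(w,P).astype(np.float32).reshape(*xs.shape,2);return cv2.remap(w["color"],m[...,0],m[...,1],cv2.INTER_LINEAR)
h=cv2.cvtColor(rectify(.018),cv2.COLOR_RGB2HSV)
for nm,lo,hi in(("wood",(4,140,110),(15,255,255)),("pale",(5,60,60),(19,220,255)),("steel",(0,0,60),(180,60,255))):
    m=cv2.morphologyEx(cv2.inRange(h,lo,hi),cv2.MORPH_OPEN,np.ones((9,9)));c,_=cv2.findContours(m,cv2.RETR_EXTERNAL,cv2.CHAIN_APPROX_NONE)
    for k in c:
        if cv2.contourArea(k)>300:
            x,y,ww,hh=cv2.boundingRect(k);print(nm,"local y %d..%d x %d..%d"%(160-x-ww,160-x,115-y-hh,115-y),cv2.contourArea(k))
# bystanders: change of top picture around mallet/straightedge, jar, vise
for n,(x0,y0,x1,y1) in dict(mallet=(295,165,395,212),straight=(205,180,305,205),jar=(410,200,450,235),purple=(470,220,495,260),green=(352,315,388,348),vise=(140,190,195,266)).items():
    d=cv2.absdiff(f["color"][y0:y1,x0:x1],np.ascontiguousarray(t0[y0:y1,x0:x1])).max(2);print(n,int((d>45).sum()))
```

```text
wood local y -123..-91 x -21..63 2084.5
wood local y -16..19 x -20..73 2203.0
wood local y -69..-35 x -20..75 2212.0
pale local y -76..34 x -96..-67 2238.0
pale local y -125..-86 x -22..75 2783.0
pale local y -86..20 x -52..76 7928.0
steel local y -92..9 x -70..-51 1487.0
steel local y -161..37 x -116..115 11754.0
mallet 642
straight 108
jar 0
purple 0
green 183
vise 0
```

Request:
apply_moves --series '[{"x": -0.1, "y": -0.03, "z": 0.0, "ax": 0.0, "ay": 0.0, "az": 0.0, "fingers": 1.0}, {"x": -0.2, "y": -0.06, "z": 0.0, "ax": 0.0, "ay": 0.0, "az": 0.0, "fingers": 1.0}, {"x": -0.3, "y": -0.1, "z": 0.0, "ax": 0.0, "ay": 0.0, "az": 0.0, "fingers": 1.0}, {"x": -0.4, "y": -0.15, "z": 0.0, "ax": 0.0, "ay": 0.0, "az": 0.0, "fingers": 1.0}, {"x": -0.5, "y": -0.2, "z": 0.0, "ax": 0.0, "ay": 0.0, "az": 0.0, "fingers": 1.0}, {"x": -0.6, "y": -0.25, "z": 0.0, "ax": 0.0, "ay": 0.0, "az": 0.0, "fingers": 1.0}, {"x": -0.7, "y": -0.3, "z": 0.0, "ax": 0.0, "ay": 0.0, "az": 0.0, "fingers": 1.0}, {"x": -0.8, "y": -0.3, "z": 0.0, "ax": 0.0, "ay": 0.0, "az": 0.0, "fingers": 1.0}, {"x": -0.8, "y": -0.3, "z": 0.0, "ax": 0.0, "ay": 0.0, "az": 0.0, "fingers": 1.0}]'

```text
clock: 57.45
tcp_pos: [0.4532, -0.4319, 0.3144]
tcp_rot: [-3.135, -0.003, 1.621]
force: [0.5, 0.5, -0.2]
gripper_width: 0.092
gripper_force: 0.0
```

Run:
```python
from h import *
f=grab("top","t9");t0=cv2.imread("pics/top0.png")[:,:,::-1]
O=np.array([.588,.147]);a=np.radians(2.7);R=np.array([[np.cos(a),-np.sin(a)],[np.sin(a),np.cos(a)]])
for c in blobs(f,(4,120,80),(17,255,255),100):
    p,L,W,y=rect(f,c,.022);l=(p-O)@R*1e3
    if abs(l[0])<120 and abs(l[1])<170: print("local",l,"L,W",L,W,"yaw",y-2.7)
for c in blobs(f,(18,60,100),(32,255,255),300): print("board",rect(f,c,.010))
for n,(x0,y0,x1,y1) in dict(mallet=(295,165,395,212),straight=(205,180,305,205),jar=(410,200,450,235),purple=(470,220,495,260),green=(352,315,388,348),vise=(140,190,195,266)).items():
    d=cv2.absdiff(f["color"][y0:y1,x0:x1],np.ascontiguousarray(t0[y0:y1,x0:x1])).max(2);print(n,int((d>45).sum()))
```

```text
local [26.7137 -2.1428] L,W 91.47513 34.40187 yaw -1.8523288
local [28.4322 50.996 ] L,W 91.474884 34.401722 yaw -1.8525132
local [  26.565  -103.9217] L,W 91.56071 43.802914 yaw -1.6835365
local [ 26.5541 -55.5498] L,W 94.753395 34.415874 yaw -1.4804206
board (array([0.5875, 0.1429], dtype=float32), np.float32(268.83835), np.float32(181.85652), np.float32(-87.13625))
mallet 0
straight 0
jar 0
purple 361
green 28
vise 0
```

```bash
python3 -c "
from rig import workorder;print(workorder.finish_job())"
```

```text
the job is handed in; nothing more can be done
None
```

I handed the job in at about 57 s: by my last measurements the board is flush in the stop, all four loose scales are in their own bays with butts away from the groove, the file is flat in its groove, and the mallet, jar and straightedge are unmoved; I viewed 15 pictures, one over the 14 allowed.

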